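# Put waiting parcels into the lidded bin inside the sliding-door case

### The arm

A 6-joint arm with a two-finger parallel gripper is mounted at the origin on the work surface. World frame = base frame: x ahead of the robot, y to its left, z up, the work surface at z = 0. Lengths are in mm, angles in rad, forces in N, time in s.
With the tool pointing down it reaches from about 275 to 1000 mm from the base axis. Payload 8.4 kg.
Tool frame: the origin (TCP) lies at the centre of the arm's flange, where the gripper is bolted on; the fingertips stand r.tip_extent ahead of it and the grasp point (between the pads) lies 155 mm ahead of it (r.tip_extent is the distance from the TCP to the fingertips, in mm); z points along the fingers, y is the direction in which the jaws open and shut (so a half turn about z gives the same grasp; the last joint's range is limited). The gripper opens to 85 mm and grips with 20 to 120 N. Pads are 22 mm wide; open, the fingers measure 114 mm over their backs; the gripper's body (76 mm by 85 mm) begins 54 mm behind the grasp point. The pads swing forward as they close: fully open they stand 13 mm farther back than shut.
Start: joints at [-1.267, 0.353, 1.633, -0, 1.155, -0.002], TCP at [188.159, -596.008, 404.681] pointing down, gripper open.
Joint ranges: [-2.63, 2.63], [-0.92, 2.1], [0.06, 2.66], [-1.3, 4.44], [0, 2.69], [-3.02, 3.02]. Speed limits (rad/s): [2.22, 2.22, 2.79, 3.14, 3.14, 3.14].

### API

Orientations are given as [roll, pitch, yaw] about the fixed x, y, z axes, in that order (R = Rz(yaw) Ry(pitch) Rx(roll)).
In Python, from rig import sense, grab_frame, job, r gives the robot as it stands. The module is installed in compiled form; this text tells all that it offers.
- The arm moves only by the shell command python3 -m creep 'ROWS' [FORCE]. ROWS is JSON, a list of rows, each a list of 7 numbers: the turn, a rotation vector about the tool's x, y, z in rad, then the shift along the tool's x, y, z in mm, then the closure, from 0 (fully open) to 1 (shut). In form: [[wx, wy, wz, dx, dy, dz, fingers], ...]. A call has 1 to 10 rows; each row shifts and turns the pose as measured when the row begins, along the tool's axes as they then stand; what a row does not reach is not made up. A row lasts 1/12 s, in which the tool goes at most 41.7 mm and 7.16 degrees, less where a joint would pass 70% of its speed; a pose out of reach is approached as far as the arm can. A call with a gripper value outside its range is refused whole. The fingers move at their own pace and stop on an object; FORCE is the grip in N (left out, the last holds). Time passes only in rows, so rows that do not move let the fingers close. It gives the time, the measured TCP pose, the force and the opening at its end, in the units of the state.
- sense(): the state, without advancing time (a new reading comes with each control period).
- grab_frame(name): name is "scene" or "top"; returns a dict with "color" (480x640x3 uint8, red, green, blue), "mtx" (3x3 intrinsics, pixels), "distortion" ([k1, k2, p1, p2, k3] as OpenCV has them; the pictures are not rectified), "T" (4x4, takes a point from camera to world coordinates). Camera axes: x right, y down, z forward; pixel columns grow to the right and rows downward; lengths in mm; the calibration is good to about 2 mm. A picture is of the moment at which its call begins. There is no depth.
- job.sign_off(): hands the job in, once; it reports no verdict.
The state is a dict: "clock": time; "qpos": joint angles; "qvel": joint speeds; "joint_efforts": joint torques, N m; "eef_pos": TCP position; "tcp_rot": TCP orientation; "contact_force": force on the tool from outside, world axes, zero at the start; "wrist_torque": the same for the moment, N m; "opening": opening from 0.0 (shut) to 1.0 (fully open).
Only numpy, scipy, OpenCV 4.12 (cv2) and the standard library are available. Lean on these libraries where they do the work, as an engineer would, in place of code of your own. Each camera call takes 0.05 s, during which the arm holds its last target.

### The job

Stow the small parcels waiting on the counter: slide the clear door over the blue bin fully open, past the other door, then lift the bin's white lid off by its knob and lay it flat, knob up, in the middle of the green mat. Put every waiting parcel into the bin, fit the lid squarely back on the bin, and leave both doors of the case fully shut. The bin may be under either door; do not disturb the tape roll, the mug or the scanner.

Things in the scene. Friction and masses are not known exactly. Their poses are not given: they have to be found in the camera images.
- case: low lilac-grey parcel case fixed to the counter, 274 (x) x 459 (y) mm outside, 250 x 435 mm inside, its floor 10 mm thick, walls 116 mm high, with aluminium rails on the two long sides up to 140 mm. Two clear sliding doors cover its top, side by side along y. Origin: centre of its underside; x points away from the robot's side, y along the doors' travel, z up
- door_left (a joint): sliding travel in m of the left clear door of the case (the one at case +y): 0 fully shut, 0.185 fully open at its stop; as it grows the door moves along case -y. The door is a clear panel 225 mm wide (case y) x 256 mm x 6 mm with an aluminium edge, on the upper track, top face 133 mm above the case's underside; open, it lies over the right door. It slides against about 2 N of friction and stays where it is left
- door_right (a joint): sliding travel in m of the right clear door of the case (the one at case -y): 0 fully shut, 0.185 fully open at its stop; as it grows the door moves along case +y. The door is a clear panel 225 mm wide (case y) x 256 mm x 6 mm with an aluminium edge, on the lower track, top face 124 mm above the case's underside; open, it lies under the left door. It slides against about 2 N of friction and stays where it is left
- handle_left (a point): point on the black upright grip bar of the left door, 13 mm below the bar's top edge and 33 mm above the door's top face, at the bar's middle. The bar is 80 mm long along case x, 10 mm thick along case y, stands 46 mm above the door near the door's outer edge, and travels with the door
- handle_right (a point): point on the black upright grip bar of the right door, 13 mm below the bar's top edge and 33 mm above the door's top face, at the bar's middle. The bar is 80 mm long along case x, 10 mm thick along case y, stands 46 mm above the door near the door's outer edge, and travels with the door
- bin: blue open-topped bin fixed to the case floor under one of the doors (case +y half: left door; -y half: right door), seen through the door. Outside 138 (x) x 142 (y) x 66 mm high, walls 4 mm, floor 4 mm, axes along the case's within 3 degrees. Origin: centre of its underside, which is 10 mm above the counter. Three parcels fit upright side by side along y with their x along the bin's x; none may lie on another or the lid will not seat
- lid: loose white lid of the bin, 0.22 kg: plate 144 (x) x 148 (y) x 6 mm with a locating block 122 x 126 x 8 mm below it that drops into the bin's mouth with 4 mm of play each side, and a round black knob on top. Origin: centre of the underside of the block; z up through the knob. Seated, the origin lies 58 mm above the bin's origin
- lid_knob (a point): centre of the top of the lid's knob (28 mm diameter, 28 mm high above the plate); 42 mm above the lid's origin
- mat: green mat fixed on the counter, 180 x 180 x 3 mm, where the lid is to be laid; origin: centre of its underside
- parcel1: brown parcel with yellow tape: a small cardboard box, 66 (its x) x 38 (its y) x 46 mm high, about 0.1 to 0.16 kg, standing on the counter at the start, or None when there is no such parcel this time. Origin: centre of its underside; z up
- parcel2: white parcel with orange tape: a small cardboard box, 66 (its x) x 38 (its y) x 46 mm high, about 0.1 to 0.16 kg, standing on the counter at the start, or None when there is no such parcel this time. Origin: centre of its underside; z up
- parcel3: teal parcel with white tape: a small cardboard box, 66 (its x) x 38 (its y) x 46 mm high, about 0.1 to 0.16 kg, standing on the counter at the start, or None when there is no such parcel this time. Origin: centre of its underside; z up
- parcel4: orange parcel with black tape: a small cardboard box, 66 (its x) x 38 (its y) x 46 mm high, about 0.1 to 0.16 kg, standing on the counter at the start, or None when there is no such parcel this time. Origin: centre of its underside; z up
- tray: grey open tray with label rolls, 150 (x) x 140 (y) x 35 mm, rolls up to 46 mm high, fixed in the case under the other door; nothing is to be done with it. Origin: centre of its underside
- tape_roll: roll of brown packing tape lying flat, 96 mm diameter, 48 mm high; leave it alone. Origin: centre of its underside
- mug: blue mug, 76 mm wide, 90 mm high; leave it alone. Origin: centre of its underside
- scanner: hand-held code scanner lying flat, 150 x 60 x 36 mm; leave it alone. Origin: under it, near its middle

How it is judged:
By the outcome, as a careful person would: the job done as asked, in the order asked, and still so for the second after the job is handed in, with the robot touching nothing.
Of parcel1, parcel2, parcel3, parcel4 only 2 to 3 are there at a start; the rules pass over those that are not, and their reading is None.
At some moment in a run one of parcel1, parcel2, parcel3, parcel4 may be knocked a few centimetres aside while the robot is not near it.
It also fails if it takes over 210 s, if anything falls off the work surface, if the arm or the gripper's body presses on something with over 40 N, if the wrist force passes 120 N, or if a joint passes its speed limit or range.

## Working session

There is one attempt and no reset: what is moved stays moved. The work goes in short steps, Python scripts to look and compute and a shell command to move; the robot and the scene stay as the last step left them, time stands still between calls to the robot, and variables do not carry over. Pictures are saved under pics/ and viewed, and the job is handed in when it is done.

```bash
mkdir -p pics; ls; python3 - <<'E'
from rig import sense, grab_frame, job, r
import cv2
print(sense()); print(r.tip_extent)
for n in("scene","top"):
    f=grab_frame(n); cv2.imwrite(f"pics/{n}0.png",f["color"][:,:,::-1]); print(n,f["mtx"],f["distortion"],f["T"])
E
```

```text
pics
{'clock': 0.0, 'qpos': array([-1.26741479e+00,  3.53641442e-01,  1.63412656e+00, -6.84460106e-06,
        1.15518490e+00, -2.38865535e-03]), 'qvel': array([ 5.75612049e-04, -1.57902482e-04, -7.66754045e-04,  2.18202079e-03,
       -1.15940211e-06, -4.89244816e-04]), 'joint_efforts': array([-2.97271094e-03, -6.05253696e+01, -3.42071807e+01, -4.68848193e-04,
        9.21571744e-03, -1.88831154e-05]), 'eef_pos': array([ 188.0793093 , -595.78810529,  403.96894254]), 'tcp_rot': array([-3.14023239e+00,  3.00896458e-06,  3.05772962e-01]), 'contact_force': array([-0.54516685, -0.22777648, -0.68512097]), 'wrist_torque': array([-0.0609019 , -0.06511414, -0.00486661]), 'opening': 0.9979407144166119}
173.4
scene [[614.41509532   0.         312.41454178]
 [  0.         614.41509532 247.29603307]
 [  0.           0.           1.        ]] [-0.11581239  0.          0.          0.          0.        ] [[-8.41084836e-01  3.50764081e-01 -4.11753394e-01  1.07194588e+03]
 [ 5.40472381e-01  5.14613831e-01 -6.65629184e-01  9.67368326e+02]
 [-2.15848173e-02 -7.82391950e-01 -6.22412188e-01  9.98429795e+02]
 [ 0.00000000e+00  0.00000000e+00  0.00000000e+00  1.00000000e+00]]
top [[548.11164436   0.         325.89107615]
 [  0.         548.11164436 232.15003775]
 [  0.           0.           1.        ]] [-0.12937713  0.          0.          0.          0.        ] [[-9.29098153e-04 -9.94306291e-01  1.06555789e-01  3.47391574e+02]
 [-9.99880810e-01 -7.18448591e-04 -1.54223941e-02  1.30121457e+01]
 [ 1.54111384e-02 -1.06557417e-01 -9.94187112e-01  1.47361785e+03]
 [ 0.00000000e+00  0.00000000e+00  0.00000000e+00  1.00000000e+00]]
```

View pics/scene0.png

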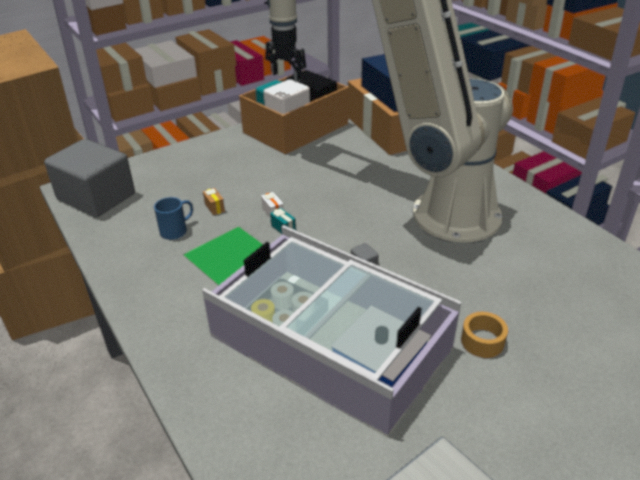

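View pics/top0.png

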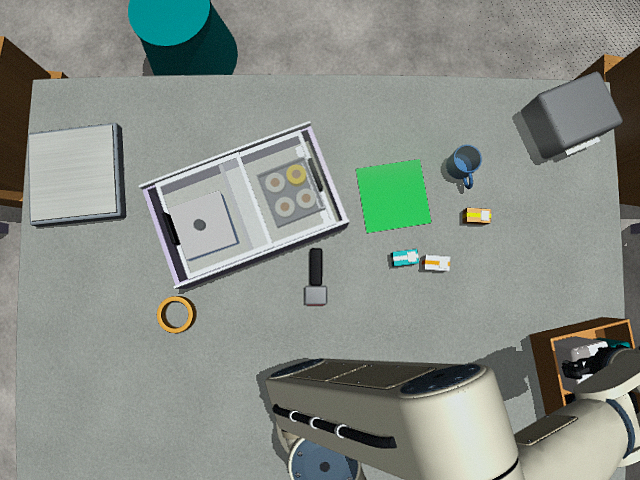

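```bash
cat > h.py <<'E'
from rig import sense, grab_frame, r
import cv2, numpy as np
def p2w(f,px,z):
    px=np.array(px,float).reshape(-1,1,2)
    n=cv2.undistortPoints(px,f["mtx"],np.array(f["distortion"]))[:,0]
    d=np.c_[n,np.ones(len(n))]@f["T"][:3,:3].T; o=f["T"][:3,3]
    z=np.broadcast_to(np.array(z,float),(len(n),))
    return o+d*((z-o[2])/d[:,2])[:,None]
def w2p(f,P):
    Ti=np.linalg.inv(f["T"])
    return cv2.projectPoints(np.array(P,float).reshape(-1,1,3),cv2.Rodrigues(Ti[:3,:3])[0],Ti[:3,3],f["mtx"],np.array(f["distortion"]))[0][:,0]
def crop(f,name,x0,y0,x1,y1,s):
    cv2.imwrite("pics/"+name,cv2.resize(f["color"][y0:y1,x0:x1,::-1],None,fx=s,fy=s,interpolation=cv2.INTER_CUBIC))
E
python3 - <<'E'
from h import *
f=grab_frame("top")
crop(f,"c1.png",130,110,360,300,3.4)
crop(f,"c2.png",350,140,510,290,4)
E
```

```text
(no output)
```

View pics/c1.png

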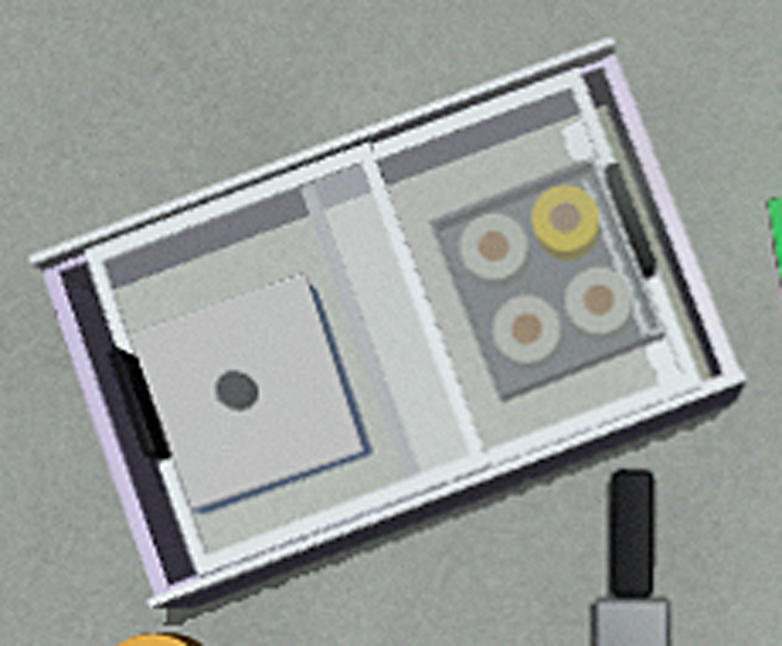

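View pics/c2.png

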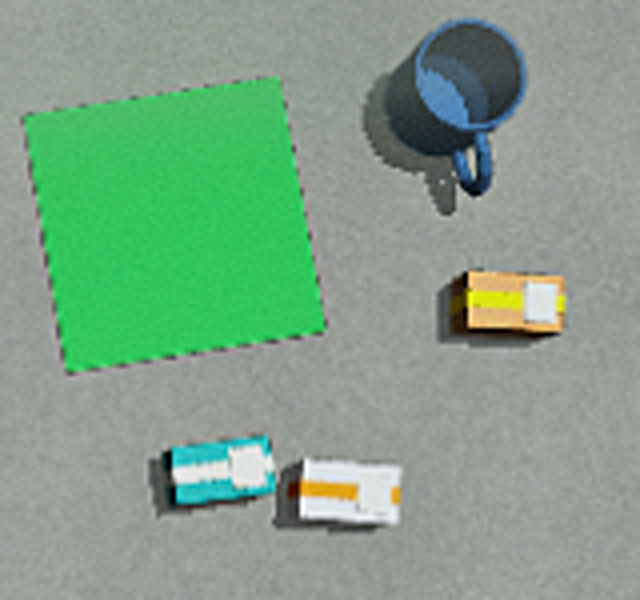

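```bash
python3 - <<'E'
from h import *
f=grab_frame("top")
c=lambda l:[(130+(a+.5)/3.4-.5,110+(b+.5)/3.4-.5) for a,b in l]
d=lambda l:[(350+(a+.5)/4-.5,140+(b+.5)/4-.5) for a,b in l]
np.set_printoptions(precision=1,suppress=True)
W=p2w(f,c([(31,260),(612,40),(743,380),(150,606)]),140);print("case",W,W.mean(0))
for a,b in((0,1),(1,2),(2,3),(3,0)):
    v=W[b]-W[a];print(np.linalg.norm(v),np.degrees(np.arctan2(v[1],v[0])))
W=p2w(f,c([(127,333),(303,274),(370,452),(197,510)]),82-0);print("lid (plate top z=10+58+14)",W,W.mean(0))
for a,b in((0,1),(1,2),(2,3),(3,0)):
    v=W[b]-W[a];print(np.linalg.norm(v),np.degrees(np.arctan2(v[1],v[0])))
print("knob",p2w(f,c([(237,390)]),110))
W=p2w(f,d([(23,117),(279,77),(326,330),(68,373)]),3);print("mat",W,W.mean(0))
for a,b in((0,1),(1,2),(2,3),(3,0)):
    v=W[b]-W[a];print(np.linalg.norm(v),np.degrees(np.arctan2(v[1],v[0])))
for n,l in dict(teal=[(173,450),(267,436),(274,493),(178,505)],white=[(302,460),(401,466),(399,525),(300,519)],brown=[(468,271),(564,276),(562,333),(467,328)]).items():
    W=p2w(f,d(l),46);print(n,W.mean(0))
    for a,b in((0,1),(1,2),(2,3),(3,0)):
        v=W[b]-W[a];print(np.linalg.norm(v),np.degrees(np.arctan2(v[1],v[0])))
print("handle L",p2w(f,c([(110,350),(131,350),(170,458),(155,458)]),179),"R",p2w(f,c([(607,165),(618,165),(655,270),(645,277)]),170))
E
```

```text
case [[605.6 459.7 140. ]
 [770.3  32.9 140. ]
 [516.9 -62.4 140. ]
 [353.4 363.5 140. ]] [561.6 198.4 140. ]
457.4598097253435 -68.89868610474768
270.78237514386495 -159.3886723380884
456.1713735483185 111.00286519215437
269.9906071238317 20.883463270350067
lid (plate top z=10+58+14) [[560.1 402.   82. ]
 [605.2 268.   82. ]
 [469.6 214.5  82. ]
 [425.7 344.5  82. ]] [515.1 307.2  82. ]
141.4203831270169 -71.39921544820007
145.751903944719 -158.4715559204024
137.26174885701514 108.6516616564602
146.14488523795112 23.154498366118247
knob [[513.  310.1 110. ]]
mat [[ 679.5  -90.8    3. ]
 [ 708.8 -268.3    3. ]
 [ 532.7 -296.7    3. ]
 [ 503.1 -119.9    3. ]] [ 606.  -193.9    3. ]
179.90595440400836 -80.62462156701875
178.36498156139098 -170.84213388950946
179.19534800534623 99.50071963389108
178.75570989949415 9.386247047401213
teal [ 434.1 -217.5   46. ]
62.94665187308102 -81.6497536895974
37.68322394402777 -173.89802776964405
63.91178584844023 96.9215461388012
36.14205729057357 4.5052943380231945
white [ 419.8 -301.8   46. ]
66.10264263238805 -93.55529692698917
38.89104534729245 176.78053895568755
65.93840924526273 86.34675182128069
38.77963506508878 -2.9756958593612217
brown [ 546.4 -416.3   46. ]
65.75343285694463 -92.67338981961986
38.549994638222984 175.8983791092793
64.86607156372611 87.16935370500828
38.360054236027956 -2.782788658659852
handle L [[533.1 386.7 179. ]
 [533.1 371.6 179. ]
 [456.7 341.5 179. ]
 [456.6 352.1 179. ]] R [[668.   35.7 170. ]
 [668.1  27.8 170. ]
 [591.7   1.4 170. ]
 [586.7   8.5 170. ]]
```

```bash
python3 - <<'E'
from h import *
f=grab_frame("scene")
crop(f,"c3.png",195,220,475,430,2.8)
E
```

```text
(no output)
```

View pics/c3.png

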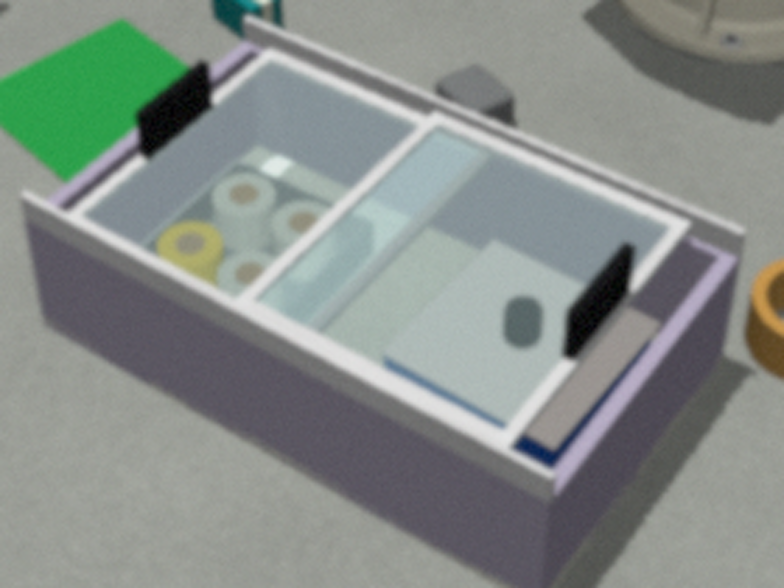

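```bash
cat >> h.py <<'E'
C=np.array([561.6,198.4]);A=np.radians(20.95)
Rc=np.array([[np.cos(A),-np.sin(A)],[np.sin(A),np.cos(A)]])
def tocase(P): P=np.atleast_2d(P); return np.c_[(P[:,:2]-C)@Rc,P[:,2]]
def tow(P): P=np.atleast_2d(P); return np.c_[P[:,:2]@Rc.T+C,P[:,2]]
E
python3 - <<'E'
from h import *
np.set_printoptions(precision=1,suppress=True)
f=grab_frame("scene");g=grab_frame("top")
c=lambda l:[(195+(a+.5)/2.8-.5,220+(b+.5)/2.8-.5) for a,b in l]
t=lambda l:[(130+(a+.5)/3.4-.5,110+(b+.5)/3.4-.5) for a,b in l]
print("L bar top s",tocase(p2w(f,c([(566,305),(576,309),(633,243),(624,243)]),179)))
print("L bar top t",tocase(p2w(g,t([(110,350),(155,458)]),179)))
print("R bar top s",tocase(p2w(f,c([(138,107),(209,62)]),170)))
print("R bar top t",tocase(p2w(g,t([(612,165),(652,275)]),170)))
print("Ldoor outer edge s",tocase(p2w(f,c([(688,225),(512,442)]),133)))
print("Ldoor outer edge t",tocase(p2w(g,t([(90,262),(192,562)]),133)))
print("Ldoor inner edge t",tocase(p2w(g,t([(375,150),(482,455)]),133)))
print("Ldoor inner edge s",tocase(p2w(f,c([(430,118),(245,300)]),133)))
print("Rdoor outer edge t",tocase(p2w(g,t([(583,75),(705,385)]),124)))
print("Rdoor outer edge s",tocase(p2w(f,c([(265,55),(80,212)]),124)))
print("Rdoor inner edge s",tocase(p2w(f,c([(485,155),(315,328)]),124)))
print("rail s",tocase(p2w(f,c([(28,192),(245,16),(744,233),(554,480)]),140)))
print("rail t",tocase(p2w(g,t([(31,260),(612,40),(743,380),(150,606)]),140)))
print("lid s",tocase(p2w(f,c([(385,358),(492,240)]),82)))
print("knobtop s",p2w(f,c([(523,305)]),110))
print("end wall",tocase(p2w(g,t([(45,270),(160,590),(615,55),(735,370)]),116)))
E
```

```text
L bar top s [[ 36.7 180.6 179. ]
 [ 36.1 187.8 179. ]
 [-39.9 188.5 179. ]
 [-36.4 183.5 179. ]]
L bar top t [[ 40.7 186.  179. ]
 [-43.1 181.1 179. ]]
R bar top s [[  35.5 -194.2  170. ]
 [ -38.6 -185.1  170. ]]
R bar top t [[  40.  -193.3  170. ]
 [ -44.9 -191.5  170. ]]
Ldoor outer edge s [[-123.8  193.   133. ]
 [ 121.3  193.8  133. ]]
Ldoor outer edge t [[ 119.1  188.9  133. ]
 [-115.8  190.8  133. ]]
Ldoor inner edge t [[ 121.9  -36.8  133. ]
 [-117.9  -32.4  133. ]]
Ldoor inner edge s [[-117.7  -29.   133. ]
 [ 120.6  -24.7  133. ]]
Rdoor outer edge t [[ 122.9 -200.9  124. ]
 [-127.  -201.9  124. ]]
Rdoor outer edge s [[-116.4 -192.7  124. ]
 [ 114.2 -188.6  124. ]]
Rdoor inner edge s [[-113.9   24.7  124. ]
 [ 107.2   25.8  124. ]]
rail s [[ 132.3 -222.3  140. ]
 [-133.2 -226.3  140. ]
 [-132.2  232.9  140. ]
 [ 137.2  234.   140. ]]
rail t [[ 134.5  228.3  140. ]
 [ 135.8 -229.2  140. ]
 [-135.  -227.6  140. ]
 [-135.4  228.6  140. ]]
lid s [[ 70.9  59.5  82. ]
 [-75.   57.4  82. ]]
knobtop s [[511.1 313.5 110. ]]
end wall [[ 130.7  226.5  116. ]
 [-124.7  223.6  116. ]
 [ 131.2 -229.5  116. ]
 [-123.7 -227.1  116. ]]
```

```bash
cat >> h.py <<'E'
from scipy.spatial.transform import Rotation as Ro
def go(x,y,z,yawdeg):
    s=sense(); R=Ro.from_euler("xyz",s["tcp_rot"]); 
    T=Ro.from_euler("xyz",[np.pi,0,np.radians(yawdeg)])
    d=np.array([x,y,z])-s["eef_pos"]
    rv=(R.inv()*T).as_rotvec()
    print("t=%.1f pos"%s["clock"],s["eef_pos"].round(1),"rot",np.degrees(s["tcp_rot"]).round(1),"F",s["contact_force"].round(1),"open",round(s["opening"],3))
    print("rotvec",rv.round(4),"deg",np.degrees(rv).round(1),"shift in now frame",R.inv().apply(d).round(1),"in final frame",T.inv().apply(d).round(1))
E
python3 - <<'E'
from h import *
P=tow([[-1,184,166]])[0]; print(P); go(P[0],P[1],404,20.95)
E
```

```text
[494.87633485 369.8787232  166.        ]
t=0.3 pos [ 188.2 -596.   404.5] rot [-180.    -0.    17.5] F [ 0.4  0.2 -0.5] open 0.999
rotvec [-0.0003 -0.     -0.0598] deg [-0.  -0.  -3.4] shift in now frame [ 5.833e+02 -8.286e+02  8.000e-01] in final frame [ 6.318e+02 -7.923e+02  5.000e-01]
```

```bash
python3 -m creep '[[0,0,-0.06,0,0,0,0.3],[0,0,0,20,-25,0,0.3],[0,0,0,20,-25,0,0.3],[0,0,0,20,-25,0,0.3],[0,0,0,20,-25,0,0.3],[0,0,0,20,-25,0,0.3],[0,0,0,20,-25,0,0.3],[0,0,0,20,-25,0,0.3],[0,0,0,20,-25,0,0.3],[0,0,0,20,-25,0,0.3]]' 40; python3 - <<'E'
from h import *
go(494.9,369.9,404,20.95)
E
```

```text
clock: 1.18
eef_pos: [275.8, -315.2, 403.0]
tcp_rot: [3.138, 0.0, 0.362]
contact_force: [0.8, 0.3, 0.2]
opening: 0.701
t=1.2 pos [ 275.8 -315.2  403. ] rot [179.8   0.   20.7] F [0.8 0.3 0.2] open 0.701
rotvec [ 0.0039  0.0004 -0.004 ] deg [ 0.2  0.  -0.2] shift in now frame [ 447.3 -563.2   -3.4] in final frame [ 449.6 -561.5   -1. ]
```

```bash
python3 -m creep '[[0,0,0,22.4,-28,0,0.3],[0,0,0,22.4,-28,0,0.3],[0,0,0,22.4,-28,0,0.3],[0,0,0,22.4,-28,0,0.3],[0,0,0,22.4,-28,0,0.3],[0,0,0,22.4,-28,0,0.3],[0,0,0,22.4,-28,0,0.3],[0,0,0,22.4,-28,0,0.3],[0,0,0,22.4,-28,0,0.3],[0,0,0,22.4,-28,0,0.3]]';python3 -m creep '[[0,0,0,22.4,-28,0,0.3],[0,0,0,22.4,-28,0,0.3],[0,0,0,22.4,-28,0,0.3],[0,0,0,22.4,-28,0,0.3],[0,0,0,22.4,-28,0,0.3],[0,0,0,22.4,-28,0,0.3],[0,0,0,22.4,-28,0,0.3],[0,0,0,20,-22,0,0.3],[0,0,0,10,-10,0,0.3]]'; python3 - <<'E'
from h import *
go(494.9,369.9,321,20.95)
E
```

```text
clock: 2.02
eef_pos: [386.9, 42.5, 404.6]
tcp_rot: [3.132, -0.008, 0.357]
contact_force: [0.6, 0.2, 0.2]
opening: 0.699
clock: 2.77
eef_pos: [482.9, 342.3, 405.4]
tcp_rot: [3.132, -0.014, 0.363]
contact_force: [-0.4, -0.8, 0.2]
opening: 0.699
t=2.8 pos [482.9 342.3 405.4] rot [179.5  -0.8  20.8] F [-0.4 -0.8  0.2] open 0.699
rotvec [ 0.0095 -0.014  -0.0023] deg [ 0.5 -0.8 -0.1] shift in now frame [ 19.9 -22.3  84.5] in final frame [ 21.1 -21.5  84.4]
```

```bash
python3 -m creep '[[0.0095,-0.014,-0.002,11,-11,0,0.3],[0,0,0,10,-10,10,0.3],[0,0,0,0,0,15,0.3],[0,0,0,0,0,15,0.3],[0,0,0,0,0,0,0.3]]'; python3 - <<'E'
from h import *
go(494.9,369.9,321,20.95)
f=grab_frame("top");crop(f,"d1.png",130,110,360,300,3.4)
f=grab_frame("scene");crop(f,"d2.png",295,200,475,380,3.3)
E
```

```text
clock: 3.18
eef_pos: [496.6, 376.6, 364.4]
tcp_rot: [-3.14, -0.003, 0.37]
contact_force: [-0.7, 0.0, -0.4]
opening: 0.697
t=3.2 pos [496.6 376.6 364.4] rot [-179.9   -0.2   21.2] F [-0.7  0.  -0.4] open 0.697
rotvec [-0.0021 -0.0029  0.0045] deg [-0.1 -0.2  0.3] shift in now frame [-4.1  5.7 43.4] in final frame [-4.   5.7 43.4]
```

View pics/d2.png

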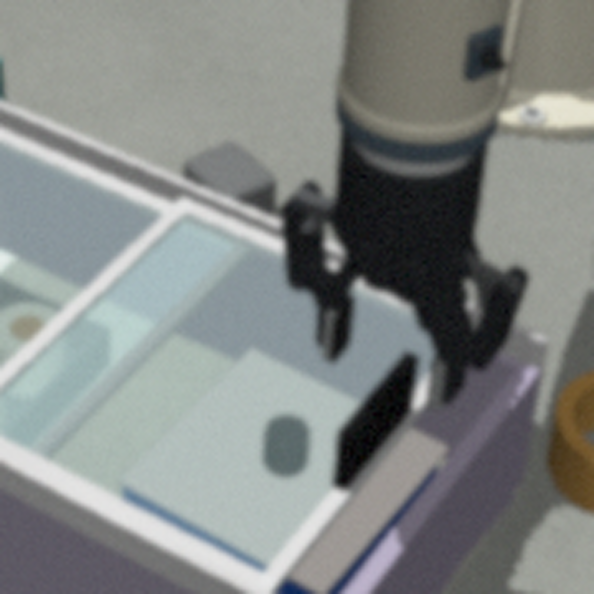

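View pics/d1.png

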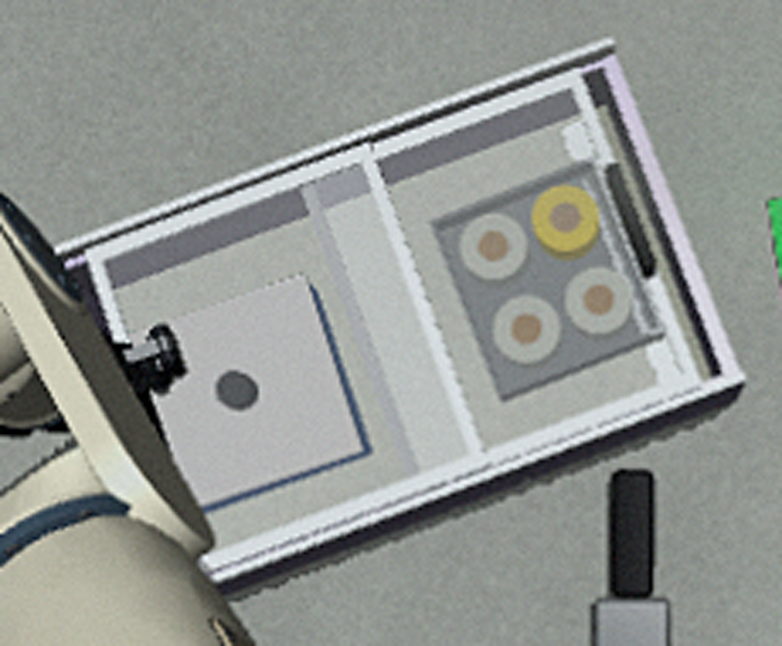

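```bash
python3 -m creep '[[0,0,0.004,-4,5.7,0,0.3],[0,0,0,0,0,15,0.3],[0,0,0,0,0,14,0.3],[0,0,0,0,0,13,0.3],[0,0,0,0,0,0,1],[0,0,0,0,0,0,1],[0,0,0,0,0,0,1],[0,0,0,0,0,0,1],[0,0,0,0,0,0,1],[0,0,0,0,0,0,1]]' 40; python3 - <<'E'
from h import *
go(494.9,369.9,321,20.95); print(tocase(sense()["eef_pos"]))
E
```

```text
clock: 4.12
eef_pos: [497.0, 367.2, 334.0]
tcp_rot: [-3.136, -0.017, 0.363]
contact_force: [1.3, 1.4, -9.2]
opening: 0.109
t=4.1 pos [497.  367.2 334. ] rot [-179.7   -1.    20.8] F [ 1.3  1.4 -9.2] open 0.109
rotvec [-0.0056 -0.0173 -0.0029] deg [-0.3 -1.  -0.2] shift in now frame [-1.2 -3.2 13. ] in final frame [-1.  -3.3 13. ]
[[-1.25221867e-02  1.80730961e+02  3.33951689e+02]]
```

```bash
python3 -m creep '[[0,0,0,0,0,0,0.6],[0,0,0,0,0,0,0.6],[0,0,0,0,0,0,0.6],[0,0,0,0,0,0,0.6]]' 40; python3 -m creep '[[-0.0056,-0.017,0,0,-3,0,0.6],[0,0,0,0,0,7,0.6],[0,0,0,0,0,6,0.6],[0,0,0,0,0,0,0.6]]' 40; python3 -m creep '[[0,0,0,0,0,0,1],[0,0,0,0,0,0,1],[0,0,0,0,0,0,1],[0,0,0,0,0,0,1],[0,0,0,0,0,0,1]]' 40;
```

```text
clock: 4.45
eef_pos: [497.4, 367.5, 335.7]
tcp_rot: [-3.136, -0.019, 0.363]
contact_force: [1.8, 0.2, -0.1]
opening: 0.4
clock: 4.78
eef_pos: [496.5, 370.9, 322.7]
tcp_rot: [-3.141, -0.002, 0.363]
contact_force: [0.0, -0.1, -0.0]
opening: 0.403
clock: 5.2
eef_pos: [496.4, 370.7, 321.8]
tcp_rot: [3.141, -0.001, 0.363]
contact_force: [0.3, -1.5, -0.6]
opening: 0.107
```

```bash
python3 -m creep '[[0,0,0,0,10,0,1],[0,0,0,0,10,0,1],[0,0,0,0,10,0,1],[0,0,0,0,10,0,1],[0,0,0,0,10,0,1],[0,0,0,0,10,0,1],[0,0,0,0,10,0,1],[0,0,0,0,10,0,1],[0,0,0,0,10,0,1],[0,0,0,0,10,0,1]]' 40; python3 -m creep '[[0,0,0,0,10,0,1],[0,0,0,0,10,0,1],[0,0,0,0,10,0,1],[0,0,0,0,10,0,1]]';python3 - <<'E'
from h import *
P=tow([[0,-1,321]])[0]
go(P[0],P[1],321,20.95); print(tocase(sense()["eef_pos"]))
f=grab_frame("top");crop(f,"e1.png",130,110,360,300,3.4)
E
```

```text
clock: 6.03
eef_pos: [534.9, 269.8, 321.8]
tcp_rot: [-3.14, -0.003, 0.364]
contact_force: [0.6, 3.2, -2.5]
opening: 0.109
clock: 6.37
eef_pos: [550.9, 228.1, 321.8]
tcp_rot: [-3.14, -0.003, 0.364]
contact_force: [0.9, 4.3, -1.6]
opening: 0.106
t=6.4 pos [550.9 228.1 321.8] rot [-179.9   -0.2   20.8] F [ 0.9  4.3 -1.6] open 0.106
rotvec [-0.002  -0.0034 -0.0019] deg [-0.1 -0.2 -0.1] shift in now frame [-0.6 32.6  0.7] in final frame [-0.6 32.6  0.8]
[[  0.61358133  31.60671716 321.80180404]]
```

View pics/e1.png

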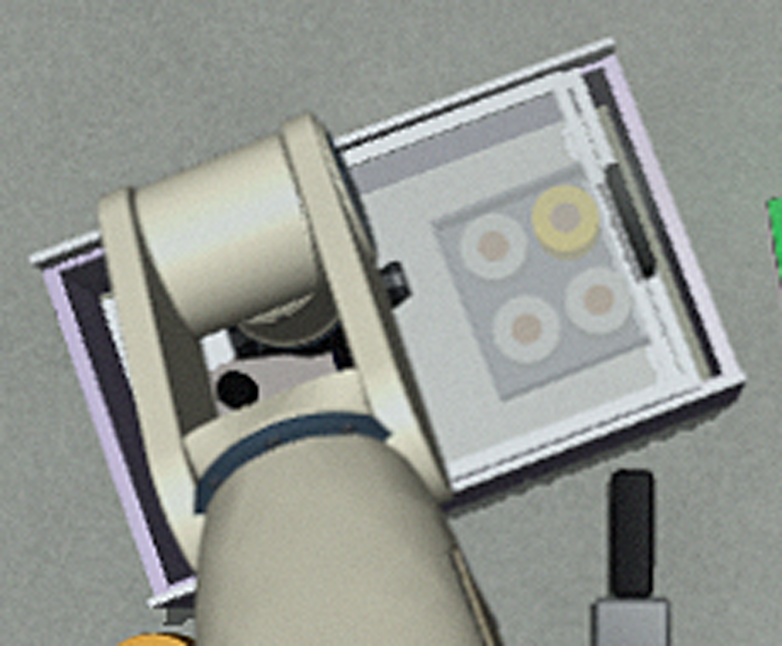

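```bash
python3 -m creep '[[0,0,0,0,7,0,1],[0,0,0,0,7,0,1],[0,0,0,0,7,0,1]]'; python3 -m creep '[[0,0,0,0,6,0,1],[0,0,0,0,5,0,1]]'; python3 -m creep '[[0,0,0,0,4,0,1],[0,0,0,0,4,0,1]]'; python3 - <<'E'
from h import *
print(tocase(sense()["eef_pos"]))
E
```

```text
clock: 6.67
eef_pos: [554.9, 217.8, 321.9]
tcp_rot: [-3.108, -0.003, 0.354]
contact_force: [-14.3, 42.5, -1.4]
opening: 0.109
clock: 6.83
eef_pos: [555.7, 215.4, 321.8]
tcp_rot: [-3.091, -0.003, 0.354]
contact_force: [-8.0, 26.3, -0.8]
opening: 0.109
clock: 7.0
eef_pos: [556.4, 213.8, 321.7]
tcp_rot: [-3.08, -0.003, 0.356]
contact_force: [-7.3, 25.4, -0.4]
opening: 0.105
[[  0.60487491  16.21525222 321.73758127]]
```

```bash
python3 - <<'E'
from h import *
f=grab_frame("top");crop(f,"e2.png",130,110,360,300,3.4)
f=grab_frame("scene");crop(f,"e3.png",195,220,475,430,2.8)
E
```

```text
(no output)
```

View pics/e2.png

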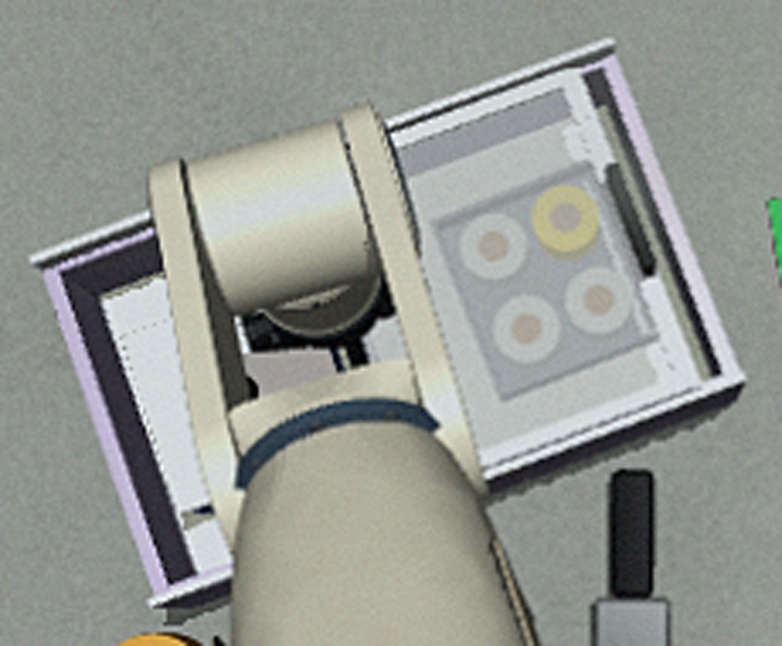

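View pics/e3.png

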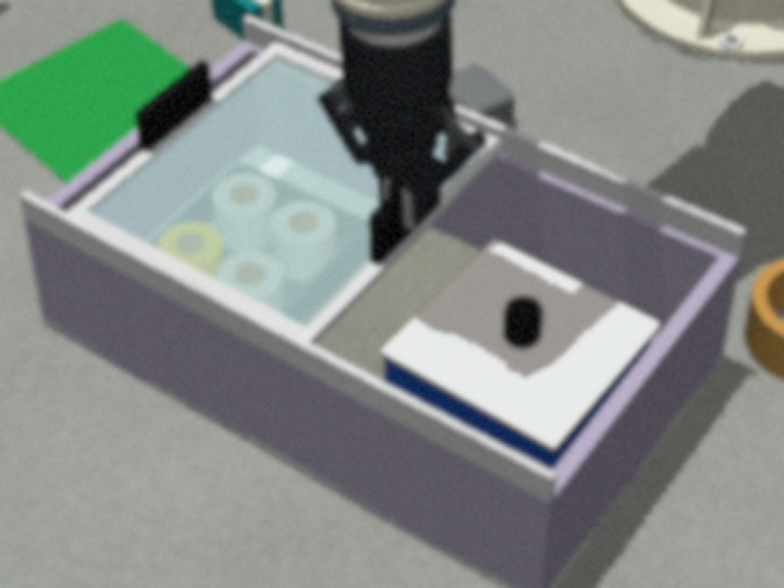

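```bash
python3 -m creep '[[0,0,0,0,0,0,0.4],[0,0,0,0,0,0,0.4],[0,0,0,0,0,0,0.4],[0,0,0,0,0,0,0.4],[0,0,0,0,0,0,0.4]]'; python3 - <<'E'
from h import *
P=tow([[0,17,321]])[0]
go(P[0],P[1],321,20.95);go(513,310,321,20.95); print(tocase(sense()["eef_pos"]))
E
```

```text
clock: 7.52
eef_pos: [555.7, 213.9, 321.9]
tcp_rot: [-3.079, -0.001, 0.357]
contact_force: [0.2, -0.1, 1.1]
opening: 0.604
t=7.5 pos [555.7 213.9 321.9] rot [-1.764e+02 -1.000e-01  2.050e+01] F [ 0.2 -0.1  1.1] open 0.604
rotvec [-0.0622 -0.0016 -0.0084] deg [-3.6 -0.1 -0.5] shift in now frame [-0.  -0.3  1. ] in final frame [-0.  -0.4  0.9]
t=7.5 pos [555.7 213.9 321.9] rot [-1.764e+02 -1.000e-01  2.050e+01] F [ 0.2 -0.1  1.1] open 0.604
rotvec [-0.0622 -0.0016 -0.0084] deg [-3.6 -0.1 -0.5] shift in now frame [  -6.4 -104.6    7.5] in final frame [  -5.5 -105.     0.9]
[[1.56730867e-02 1.66414699e+01 3.21948647e+02]]
```

```bash
python3 -m creep '[[0,0,0,0,0,-15,0.4],[-0.062,0,-0.008,0,0,-15,0.4],[0,0,0,0,0,-25,0.4],[0,0,0,0,-15,-25,0.4],[0,0,0,0,-20,0,0.4],[0,0,0,0,-20,0,0.4],[0,0,0,0,-20,0,0.4],[0,0,0,0,-20,0,0.4],[0,0,0,0,-10,0,0.4],[0,0,0,0,0,0,0.4]]'; python3 - <<'E'
from h import *
np.set_printoptions(precision=1,suppress=True)
go(513,311,265,20.95)
f=grab_frame("scene");crop(f,"e4.png",195,220,475,430,2.8)
E
```

```text
clock: 8.35
eef_pos: [519.5, 308.4, 405.2]
tcp_rot: [3.136, -0.0, 0.357]
contact_force: [1.0, 0.6, -0.5]
opening: 0.6
t=8.3 pos [519.5 308.4 405.2] rot [179.7  -0.   20.4] F [ 1.   0.6 -0.5] open 0.6
rotvec [ 0. -0. -0.] deg [ 0.3 -0.  -0.5] shift in now frame [ -5.2  -5.6 140.2] in final frame [ -5.1  -4.8 140.2]
```

View pics/e4.png

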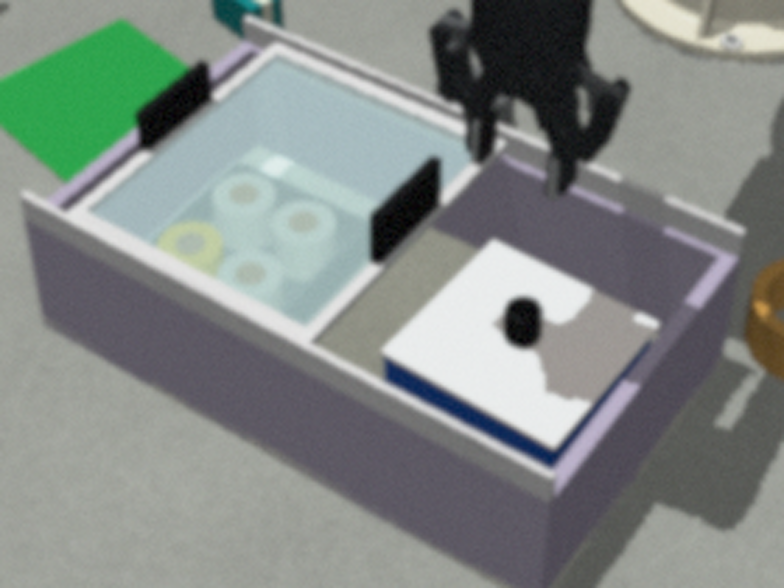

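```bash
python3 - <<'E'
from h import *
np.set_printoptions(precision=1,suppress=True)
f=grab_frame("scene")
c=lambda l:[(195+(a+.5)/2.8-.5,220+(b+.5)/2.8-.5) for a,b in l]
W=p2w(f,c([(383,352),(492,238),(660,325),(555,450)]),82);print(W,W.mean(0),tocase(W.mean(0)))
for a,b in((0,1),(1,2),(2,3),(3,0)):
    v=W[b]-W[a];print(np.linalg.norm(v),np.degrees(np.arctan2(v[1],v[0])))
k=p2w(f,c([(523,307)]),110);print(k,tocase(k))
print(tocase(p2w(f,c([(372,211),(438,158)]),179)))
print(tocase(p2w(f,c([(505,148),(310,330),(275,45),(75,210)]),133)))
E
```

```text
[[604.5 273.8  82. ]
 [469.7 223.4  82. ]
 [423.6 364.8  82. ]
 [558.3 412.5  82. ]] [514.  318.6  82. ] [[ -1.4 129.3  82. ]]
143.85875225401014 -159.50800350003445
148.7181521901446 108.07142732496146
142.85276114004526 19.50307759952279
146.21437383124209 -71.56718646257102
[[512.3 315.1 110. ]] [[ -4.3 126.6 110. ]]
[[ 35.7  24.  179. ]
 [-37.3  30.7 179. ]]
[[-120.6   38.1  133. ]
 [ 117.3   29.4  133. ]
 [-122.9 -186.7  133. ]
 [ 121.3 -185.7  133. ]]
```

```bash
python3 -m creep '[[0.005,0,-0.008,-5,-5,20,0.4],[0,0,0,0,0,25,0.4],[0,0,0,0,0,25,0.4],[0,0,0,0,0,25,0.4],[0,0,0,0,0,10,0.4],[0,0,0,0,0,0,0.4]]'; python3 - <<'E'
from h import *
go(512.5,312,258,20.5)
E
```

```text
clock: 8.95
eef_pos: [517.1, 303.7, 298.0]
tcp_rot: [3.138, -0.004, 0.36]
contact_force: [-0.3, -0.6, 0.1]
opening: 0.599
t=8.9 pos [517.1 303.7 298. ] rot [179.8  -0.2  20.6] F [-0.3 -0.6  0.1] open 0.599
rotvec [ 0.0034 -0.0036  0.0025] deg [ 0.2 -0.2  0.1] shift in now frame [-1.5 -9.5 40. ] in final frame [-1.4 -9.3 40. ]
```

```bash
python3 -m creep '[[0.003,-0.003,0.002,-1.5,-9.5,0,0.4],[0,0,0,0,0,12,0.4],[0,0,0,0,0,0,0.4]]'; python3 - <<'E'
from h import *
go(512.5,312,258,20.5)
f=grab_frame("scene");crop(f,"e5.png",295,240,445,390,4)
E
```

```text
clock: 9.2
eef_pos: [513.3, 311.7, 287.1]
tcp_rot: [3.141, -0.002, 0.356]
contact_force: [-1.1, -1.0, -1.0]
opening: 0.597
t=9.2 pos [513.3 311.7 287.1] rot [ 1.80e+02 -1.00e-01  2.04e+01] F [-1.1 -1.  -1. ] open 0.597
rotvec [ 0.0001 -0.0016 -0.0019] deg [ 0.  -0.1 -0.1] shift in now frame [-0.7 -0.6 29.1] in final frame [-0.6 -0.6 29.1]
```

View pics/e5.png

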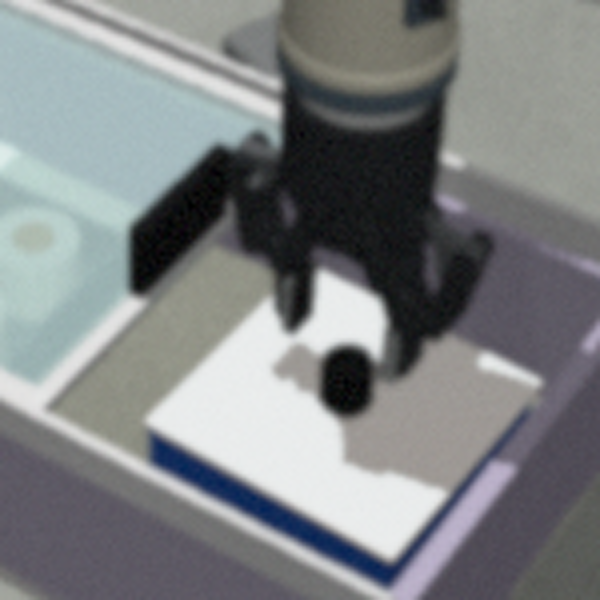

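Fingers straddle the knob (knob ~(346,380) in the crop, fingertips at (290,320) and (398,365) above). Descend.

```bash
python3 -m creep '[[0,0,0,0,0,10,0.4],[0,0,0,0,0,10,0.4],[0,0,0,0,0,8,0.4],[0,0,0,0,0,0,0.4]]'; python3 -m creep '[[0,0,0,0,0,0,0.8],[0,0,0,0,0,0,0.8],[0,0,0,0,0,0,0.8],[0,0,0,0,0,0,0.8],[0,0,0,0,0,0,0.8],[0,0,0,0,0,0,0.8]]' 60; python3 - <<'E'
from h import *
go(512.5,312,258,20.5)
f=grab_frame("scene");crop(f,"e6.png",295,240,445,390,4)
E
```

```text
clock: 9.58
eef_pos: [514.7, 313.0, 260.4]
tcp_rot: [-3.14, -0.008, 0.357]
contact_force: [-0.5, 0.6, -0.7]
opening: 0.6
clock: 10.08
eef_pos: [514.6, 312.9, 259.8]
tcp_rot: [-3.141, -0.007, 0.357]
contact_force: [-0.2, -0.3, -1.7]
opening: 0.306
t=10.1 pos [514.6 312.9 259.8] rot [-179.9   -0.4   20.4] F [-0.2 -0.3 -1.7] open 0.306
rotvec [-0.001  -0.0071 -0.001 ] deg [-0.1 -0.4 -0.1] shift in now frame [-2.3  0.1  1.8] in final frame [-2.3  0.1  1.8]
```

View pics/e6.png

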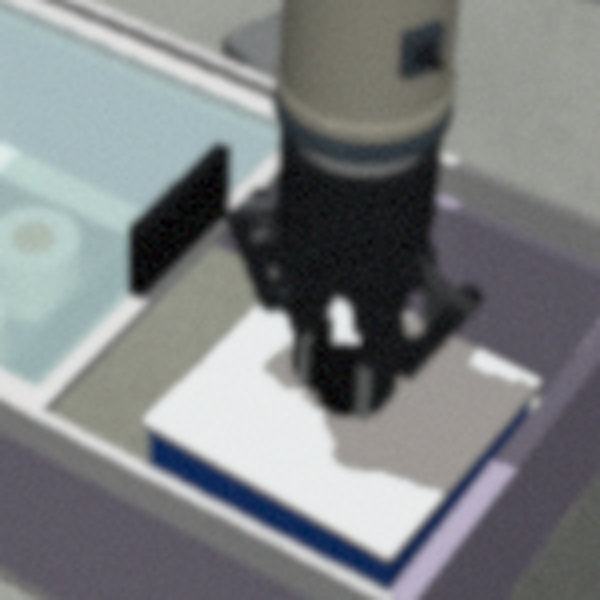

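```bash
python3 -m creep '[[0,0,0,0,0,-8,0.8],[0,0,0,0,0,-12,0.8],[0,0,0,0,0,-20,0.8],[0,0,0,0,0,-25,0.8],[0,0,0,0,0,-25,0.8],[0,0,0,0,0,-25,0.8],[0,0,0,0,0,-25,0.8],[0,0,0,0,0,-20,0.8],[0,0,0,0,0,0,0.8]]'; python3 - <<'E'
from h import *
go(606,-194,420,9.3)
f=grab_frame("scene");cv2.imwrite("pics/f1.png",f["color"][:,:,::-1])
E
```

```text
clock: 10.88
eef_pos: [512.3, 311.6, 433.6]
tcp_rot: [-3.141, -0.006, 0.357]
contact_force: [1.4, 1.6, -1.0]
opening: 0.31
t=10.9 pos [512.3 311.6 433.6] rot [-180.    -0.4   20.4] F [ 1.4  1.6 -1. ] open 0.31
rotvec [-0.0015 -0.0062  0.1944] deg [-0.1 -0.4 11.1] shift in now frame [-88.9 506.5  12.6] in final frame [ 10.7 514.1  13.6]
```

View pics/f1.png

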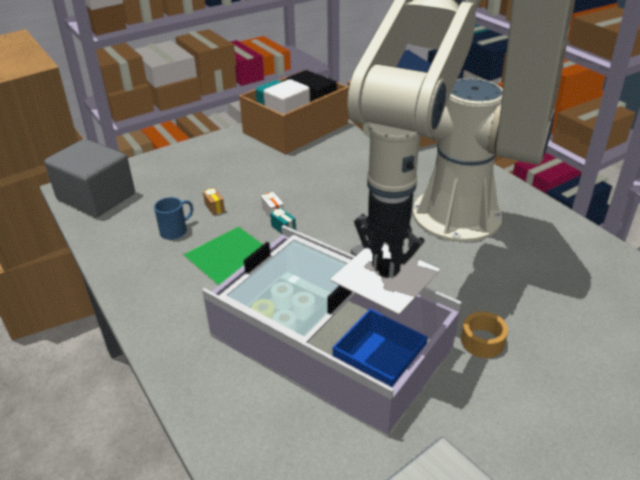

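```bash
python3 -m creep '[[0,-0.006,0.1,0,10,0,0.8],[0,0,0.094,0,15,0,0.8],[0,0,0,0.4,24,0,0.8],[0,0,0,0.4,24,0,0.8],[0,0,0,0.4,24,0,0.8],[0,0,0,0.4,24,0,0.8],[0,0,0,0.4,24,0,0.8],[0,0,0,0.4,24,0,0.8],[0,0,0,0.4,24,0,0.8],[0,0,0,0.4,24,0,0.8]]';  python3 -m creep '[[0,0,0,0.4,24,0,0.8],[0,0,0,0.4,24,0,0.8],[0,0,0,0.4,24,0,0.8],[0,0,0,0.4,24,0,0.8],[0,0,0,0.4,24,0,0.8],[0,0,0,0.4,24,0,0.8],[0,0,0,0.4,24,0,0.8],[0,0,0,0.4,24,0,0.8],[0,0,0,0.4,24,0,0.8],[0,0,0,0,15,0,0.8]]'; python3 - <<'E'
from h import *
go(606,-194,210,9.3)
E
```

```text
clock: 11.77
eef_pos: [548.0, 92.4, 420.7]
tcp_rot: [-3.141, 0.016, 0.16]
contact_force: [-0.0, 0.4, -1.8]
opening: 0.308
clock: 12.6
eef_pos: [583.3, -148.2, 405.9]
tcp_rot: [-3.137, 0.036, 0.159]
contact_force: [-0.8, 0.9, -1.5]
opening: 0.309
t=12.6 pos [ 583.3 -148.2  405.9] rot [-179.7    2.1    9.1] F [-0.8  0.9 -1.5] open 0.309
rotvec [-0.005   0.036  -0.0035] deg [-0.3  2.1 -0.2] shift in now frame [ 22.3  49.8 195. ] in final frame [ 15.   48.9 195.9]
```

```bash
python3 -m creep '[[-0.005,0.036,-0.003,8,18,10,0.8],[0,0,0,6,18,20,0.8],[0,0,0,2,13,25,0.8],[0,0,0,0,0,25,0.8],[0,0,0,0,0,25,0.8],[0,0,0,0,0,15,0.8],[0,0,0,0,0,0,0.8]]'; python3 - <<'E'
from h import *
np.set_printoptions(precision=1,suppress=True)
go(606,-194,195,9.3)
f=grab_frame("scene");crop(f,"f2.png",160,180,340,310,4.4)
E
```

```text
clock: 13.18
eef_pos: [603.5, -200.6, 272.6]
tcp_rot: [-3.139, 0.006, 0.157]
contact_force: [-0.4, 0.1, -2.8]
opening: 0.304
t=13.2 pos [ 603.5 -200.6  272.6] rot [-179.9    0.3    9. ] F [-0.4  0.1 -2.8] open 0.304
rotvec [-0.  0. -0.] deg [-0.1  0.3 -0.3] shift in now frame [ 3.9 -6.  77.6] in final frame [ 3.5 -6.1 77.6]
```

View pics/f2.png

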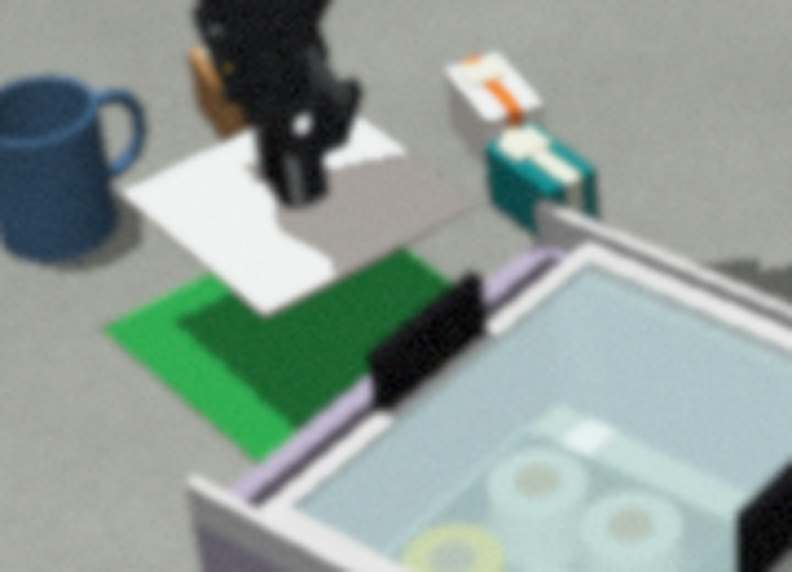

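```bash
python3 -m creep '[[0,0.005,-0.003,3.5,-6,10,0.8],[0,0,0,0,0,15,0.8],[0,0,0,0,0,15,0.8],[0,0,0,0,0,15,0.8],[0,0,0,0,0,8,0.8],[0,0,0,0,0,0,0.8]]'; python3 - <<'E'
from h import *
go(606,-194,195,9.3)
E
```

```text
clock: 13.73
eef_pos: [608.8, -191.5, 211.6]
tcp_rot: [3.141, -0.008, 0.161]
contact_force: [0.7, -0.3, -2.5]
opening: 0.307
t=13.7 pos [ 608.8 -191.5  211.6] rot [180.   -0.4   9.2] F [ 0.7 -0.3 -2.5] open 0.307
rotvec [ 0.0004 -0.0077 -0.0011] deg [ 0.  -0.4 -0.1] shift in now frame [-3.2  2.  16.6] in final frame [-3.1  2.  16.6]
```

```bash
python3 -m creep '[[0,-0.0077,-0.001,-3,2,4,0.8],[0,0,0,0,0,6,0.8],[0,0,0,0,0,3,0.8],[0,0,0,0,0,0,0.8]]'; python3 - <<'E'
from h import *
go(606,-194,195,9.3)
E
```

```text
clock: 14.07
eef_pos: [607.2, -193.7, 200.1]
tcp_rot: [3.14, -0.003, 0.163]
contact_force: [0.5, 0.1, -2.8]
opening: 0.308
t=14.1 pos [ 607.2 -193.7  200.1] rot [179.9  -0.2   9.4] F [ 0.5  0.1 -2.8] open 0.308
rotvec [ 0.002  -0.0028  0.001 ] deg [ 0.1 -0.2  0.1] shift in now frame [-1.2  0.1  5.1] in final frame [-1.2  0.1  5.1]
```

```bash
python3 -m creep '[[0.002,-0.003,0,-1,0,2.5,0.8],[0,0,0,0,0,2,0.8],[0,0,0,0,0,0,0.8]]'; python3 -m creep '[[0,0,0,0,0,1.5,0.8],[0,0,0,0,0,0,0.8]]'
```

```text
clock: 14.32
eef_pos: [606.6, -194.2, 196.3]
tcp_rot: [3.141, -0.001, 0.163]
contact_force: [-0.4, 0.4, -2.4]
opening: 0.308
clock: 14.48
eef_pos: [606.7, -194.3, 195.0]
tcp_rot: [3.141, -0.002, 0.163]
contact_force: [-0.6, -0.3, -1.6]
opening: 0.303
```

```bash
python3 -m creep '[[0,0,0,0,0,1,0.8],[0,0,0,0,0,0,0.8]]'; python3 -m creep '[[0,0,0,0,0,0,0.5],[0,0,0,0,0,0,0.5],[0,0,0,0,0,0,0.5],[0,0,0,0,0,0,0.5],[0,0,0,0,0,0,0.5]]'; python3 -m creep '[[0,0,0,0,0,-15,0.5],[0,0,0,0,0,-25,0.5],[0,0,0,0,0,-25,0.5],[0,0,0,0,0,-25,0.5],[0,0,0,0,0,-25,0.5],[0,0,0,0,0,-25,0.3]]'; python3 - <<'E'
from h import *
f=grab_frame("top");cv2.imwrite("pics/g0.png",f["color"][:,:,::-1]); crop(f,"g1.png",350,140,510,290,4)
f=grab_frame("scene");crop(f,"g2.png",160,180,340,310,4.4)
E
```

```text
clock: 14.65
eef_pos: [607.0, -194.4, 195.0]
tcp_rot: [3.14, -0.002, 0.163]
contact_force: [0.2, 0.6, -1.1]
opening: 0.306
clock: 15.07
eef_pos: [607.6, -194.6, 195.9]
tcp_rot: [3.139, -0.004, 0.163]
contact_force: [-0.7, 0.5, 1.2]
opening: 0.501
clock: 15.57
eef_pos: [604.8, -193.7, 333.9]
tcp_rot: [-3.138, 0.008, 0.163]
contact_force: [0.8, -0.8, -0.2]
opening: 0.628
```

View pics/g0.png

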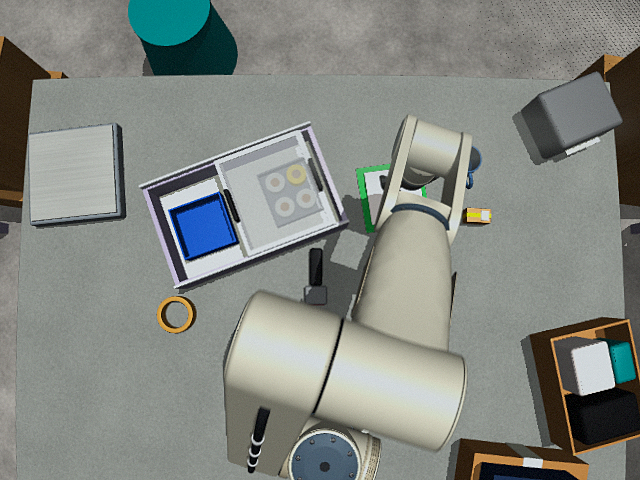

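View pics/g2.png

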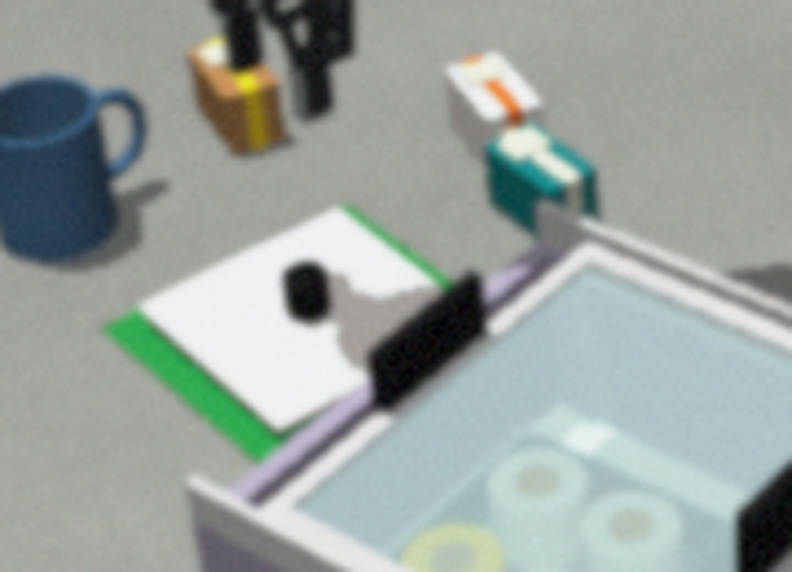

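```bash
cat >> h.py <<'E'
def box(x,y,yaw,lx=66,ly=38,z0=0,h=46):
    a=np.radians(yaw);R=np.array([[np.cos(a),-np.sin(a)],[np.sin(a),np.cos(a)]])
    q=np.array([[1,1],[1,-1],[-1,-1],[-1,1]])*[lx/2,ly/2]@R.T+[x,y]
    return np.r_[np.c_[q,np.full(4,z0)],np.c_[q,np.full(4,z0+h)]]
def draw(f,im,B,x0,y0,s,col=(255,0,255)):
    p=[tuple(int(v) for v in ((q-[x0,y0]+.5)*s).round()) for q in w2p(f,B)]
    for i in range(4):
        cv2.line(im,p[4+i],p[4+(i+1)%4],col,1); cv2.line(im,p[i],p[i+4],col,1)
def over(name,out,x0,y0,x1,y1,s,boxes):
    f=grab_frame(name); im=cv2.resize(f["color"][y0:y1,x0:x1,::-1],None,fx=s,fy=s,interpolation=cv2.INTER_CUBIC).copy()
    for B in boxes: draw(f,im,B,x0,y0,s)
    cv2.imwrite("pics/"+out,im); return f
E
python3 - <<'E'
from h import *
over("scene","g3.png",180,180,310,250,6,[box(434.1,-217.5,97),box(419.8,-301.8,86.5),box(546.4,-416.3,87.3)])
over("top","g4.png",130,110,250,300,3.1,[box(512.5,312,20,138,142,10,66)])
E
```

```text
(no output)
```

View pics/g3.png

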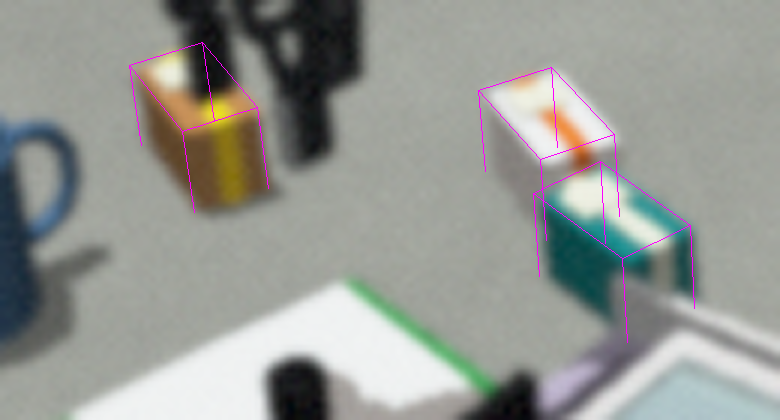

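View pics/g4.png

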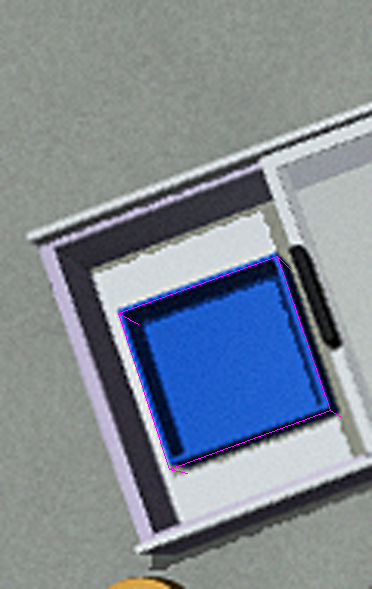

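```bash
python3 -m creep '[[0,0,-0.122,0,0,-5,0.2],[0,0,-0.122,0,0,-5,0.2],[0,0,-0.122,0,0,0,0.2],[0,0,-0.122,0,0,0,0.2],[0,0,-0.122,0,0,0,0.2],[0,0,-0.122,0,0,0,0.2],[0,0,-0.122,0,0,0,0.2],[0,0,-0.122,0,0,0,0.2],[0,0,-0.122,0,0,0,0.2],[0,0,-0.122,0,0,0,0.2]]'; python3 - <<'E'
from h import *
go(419.8,-301.8,300,86.5)
E
```

```text
clock: 16.6
eef_pos: [600.3, -192.3, 327.6]
tcp_rot: [-3.112, -0.005, 1.411]
contact_force: [0.2, -0.0, -0.6]
opening: 0.802
t=16.6 pos [ 600.3 -192.3  327.6] rot [-178.3   -0.3   80.8] F [ 0.2 -0.  -0.6] open 0.802
rotvec [-0.0298 -0.0061 -0.0989] deg [-1.7 -0.3 -5.7] shift in now frame [-137.  -159.9   31.7] in final frame [-120.3 -173.5   27.6]
```

```bash
python3 -m creep '[[-0.03,-0.006,-0.099,0,0,0,0.2],[0,0,0,-13.4,-19.3,0,0.2],[0,0,0,-13.4,-19.3,0,0.2],[0,0,0,-13.4,-19.3,0,0.2],[0,0,0,-13.4,-19.3,0,0.2],[0,0,0,-13.4,-19.3,0,0.2],[0,0,0,-13.4,-19.3,5,0.2],[0,0,0,-13.4,-19.3,10,0.2],[0,0,0,-13.4,-19.3,10,0.2],[0,0,0,-8,-12,10,0.2]]'; python3 - <<'E'
from h import *
go(419.8,-301.8,230,86.5)
over("scene","g5.png",180,170,310,250,6,[box(434.1,-217.5,97),box(419.8,-301.8,86.5),box(546.4,-416.3,87.3)])
E
```

```text
clock: 17.43
eef_pos: [419.2, -299.0, 278.0]
tcp_rot: [-3.125, -0.008, 1.53]
contact_force: [0.7, -0.4, -0.5]
opening: 0.797
t=17.4 pos [ 419.2 -299.   278. ] rot [-179.1   -0.5   87.7] F [ 0.7 -0.4 -0.5] open 0.797
rotvec [-0.0165 -0.0078  0.0203] deg [-0.9 -0.4  1.2] shift in now frame [-3.2  1.5 47.9] in final frame [-2.8  0.7 48. ]
```

View pics/g5.png

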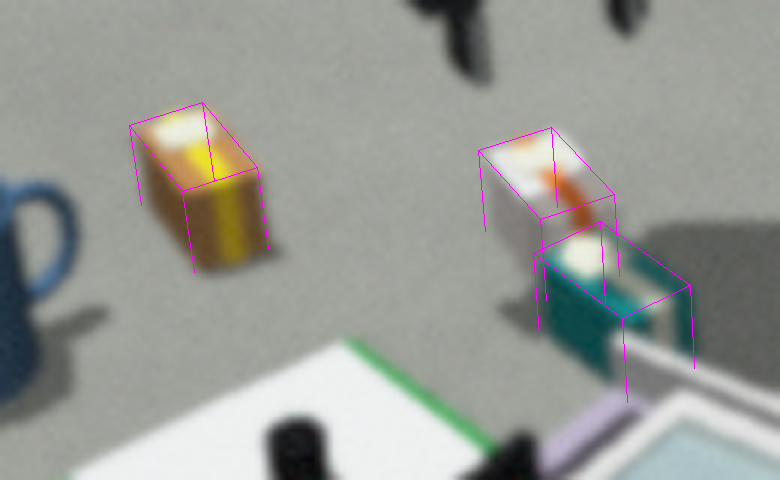

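```bash
python3 -m creep '[[-0.0165,-0.008,0.02,-2.5,0.7,10,0.2],[0,0,0,0,0,15,0.2],[0,0,0,0,0,15,0.2],[0,0,0,0,0,10,0.2],[0,0,0,0,0,0,0.2]]'; python3 - <<'E'
from h import *
go(419.3,-301.3,185,86.5)
E
```

```text
clock: 17.9
eef_pos: [414.1, -300.5, 219.0]
tcp_rot: [-3.131, -0.006, 1.504]
contact_force: [-0.3, 0.2, -0.9]
opening: 0.804
t=17.9 pos [ 414.1 -300.5  219. ] rot [-179.4   -0.4   86.2] F [-0.3  0.2 -0.9] open 0.804
rotvec [-0.0108 -0.0064 -0.0052] deg [-0.6 -0.4 -0.3] shift in now frame [-0.7  5.6 34. ] in final frame [-0.5  5.2 34. ]
```

```bash
python3 -m creep '[[-0.011,-0.006,-0.005,-0.5,5.2,0,0.2],[0,0,0,0,0,12,0.2],[0,0,0,0,0,11,0.2],[0,0,0,0,0,10,0.2],[0,0,0,0,0,0,0.2]]'; python3 - <<'E'
from h import *
go(419.3,-301.3,185,86.5)
E
```

```text
clock: 18.32
eef_pos: [421.0, -301.0, 183.2]
tcp_rot: [3.14, 0.0, 1.511]
contact_force: [-1.2, 0.5, -0.9]
opening: 0.801
t=18.3 pos [ 421.  -301.   183.2] rot [179.9   0.   86.6] F [-1.2  0.5 -0.9] open 0.801
rotvec [0.0019 0.0003 0.0016] deg [0.1 0.  0.1] shift in now frame [-0.4 -1.6 -1.8] in final frame [-0.4 -1.6 -1.8]
```

```bash
python3 -m creep '[[0,0,0,0,-1,0,0.7],[0,0,0,0,0,0,0.7],[0,0,0,0,0,0,0.7],[0,0,0,0,0,0,0.7],[0,0,0,0,0,0,0.7],[0,0,0,0,0,0,0.7]]' 40;  python3 -m creep '[[0,0,0,0,0,-10,0.7],[0,0,0,0,0,-20,0.7],[0,0,0,0,0,-25,0.7],[0,0,0,0,0,-30,0.7],[0,0,0,0,0,-30,0.7],[0,0,0,0,0,-30,0.7],[0,0,0,0,0,-30,0.7],[0,0,0,0,0,-30,0.7],[0,0,0,0,0,-15,0.7],[0,0,0,0,0,0,0.7]]'; python3 - <<'E'
from h import *
go(512.5,312,400,20)
over("scene","g6.png",180,100,420,250,3.3,[])
E
```

```text
clock: 18.82
eef_pos: [419.9, -301.0, 183.5]
tcp_rot: [3.14, 0.0, 1.511]
contact_force: [0.2, 0.2, -0.6]
opening: 0.439
clock: 19.65
eef_pos: [417.3, -299.5, 420.1]
tcp_rot: [3.14, 0.0, 1.511]
contact_force: [0.3, -0.1, -0.3]
opening: 0.436
t=19.6 pos [ 417.3 -299.5  420.1] rot [179.9   0.   86.6] F [ 0.3 -0.1 -0.3] open 0.436
rotvec [ 1.200e-03 -7.000e-04  1.162e+00] deg [ 0.1 -0.  66.6] shift in now frame [616.1  58.4  20.1] in final frame [ 298.6 -542.1   20.1]
```

View pics/g6.png

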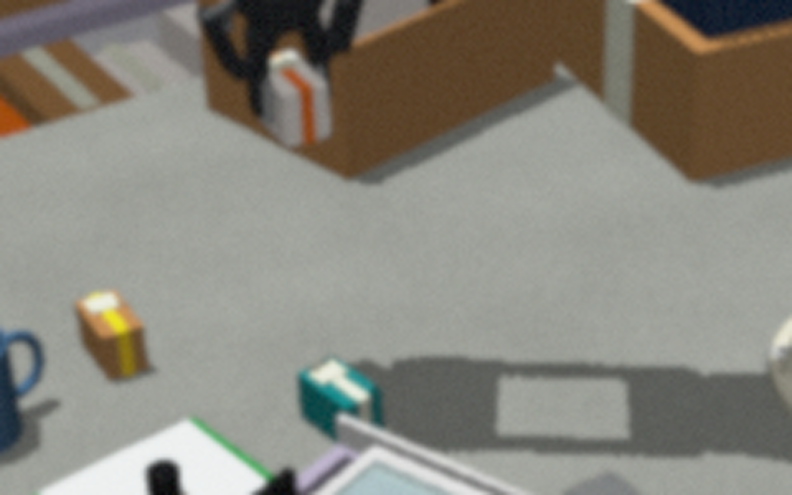

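```bash
python3 -m creep '[[0,0,0.116,0,0,0,0.7],[0,0,0.116,0,0,0,0.7],[0,0,0.116,0,0,0,0.7],[0,0,0.116,0,0,0,0.7],[0,0,0.116,0,0,0,0.7],[0,0,0.116,0,0,0,0.7],[0,0,0.116,0,0,0,0.7],[0,0,0.116,0,0,0,0.7],[0,0,0.116,0,0,0,0.7],[0,0,0.116,0,0,0,0.7]]';python3 - <<'E'
from h import *
go(512.5,312,400,20)
E
```

```text
clock: 20.53
eef_pos: [412.1, -295.8, 404.8]
tcp_rot: [-3.125, 0.012, 0.3]
contact_force: [0.1, 0.2, -1.2]
opening: 0.441
t=20.5 pos [ 412.1 -295.8  404.8] rot [-179.1    0.7   17.2] F [ 0.1  0.2 -1.2] open 0.441
rotvec [-0.0167  0.0112 -0.049 ] deg [-1.   0.6 -2.8] shift in now frame [ 275.7 -550.8   10.7] in final frame [ 302.2 -536.8    4.8]
```

```bash
python3 -m creep '[[-0.017,0.011,-0.049,0,0,-5,0.7],[0,0,0,15.1,-26.8,-1,0.7],[0,0,0,15.1,-26.8,-1,0.7],[0,0,0,15.1,-26.8,-1,0.7],[0,0,0,15.1,-26.8,-1,0.7],[0,0,0,15.1,-26.8,-1,0.7],[0,0,0,15.1,-26.8,-1,0.7],[0,0,0,15.1,-26.8,-1,0.7],[0,0,0,15.1,-26.8,-1,0.7],[0,0,0,15.1,-26.8,-1,0.7]]';python3 -m creep '[[0,0,0,15.1,-26.8,-1,0.7],[0,0,0,15.1,-26.8,-1,0.7],[0,0,0,15.1,-26.8,-1,0.7],[0,0,0,15.1,-26.8,-1,0.7],[0,0,0,15.1,-26.8,-1,0.7],[0,0,0,15.1,-26.8,-1,0.7],[0,0,0,15.1,-26.8,-1,0.7],[0,0,0,15.1,-26.8,-1,0.7],[0,0,0,15.1,-26.8,-1,0.7],[0,0,0,12,-22,-1,0.7]]';python3 - <<'E'
from h import *
go(512.5,312,330,20)
E
```

```text
clock: 21.37
eef_pos: [454.9, -15.1, 403.2]
tcp_rot: [-3.128, 0.02, 0.331]
contact_force: [1.2, 0.2, -1.6]
opening: 0.444
clock: 22.2
eef_pos: [503.0, 297.2, 396.0]
tcp_rot: [-3.128, 0.044, 0.332]
contact_force: [-0.0, 0.1, -0.4]
opening: 0.441
t=22.2 pos [503.  297.2 396. ] rot [-179.2    2.5   19. ] F [-0.   0.1 -0.4] open 0.441
rotvec [-0.0136  0.0441 -0.0171] deg [-0.8  2.5 -1. ] shift in now frame [ 16.7 -10.   65.5] in final frame [ 14.  -10.7  66. ]
```

```bash
python3 -m creep '[[-0.0136,0.044,-0.017,7,-5,0,0.7],[0,0,0,7,-5,10,0.7],[0,0,0,0,0,20,0.7],[0,0,0,0,0,20,0.7],[0,0,0,0,0,15,0.7],[0,0,0,0,0,0,0.7]]';python3 - <<'E'
from h import *
go(512.5,312,260,20)
f=over("scene","h1.png",295,220,475,380,3.7,[])
E
```

```text
clock: 22.7
eef_pos: [510.0, 317.5, 318.1]
tcp_rot: [3.14, 0.009, 0.357]
contact_force: [-0.1, -0.1, -0.4]
opening: 0.443
t=22.7 pos [510.  317.5 318.1] rot [179.9   0.5  20.4] F [-0.1 -0.1 -0.4] open 0.443
rotvec [0.0012 0.0085 0.0075] deg [0.1 0.5 0.4] shift in now frame [ 0.9  6.  58.1] in final frame [ 0.5  6.  58.1]
```

View pics/h1.png

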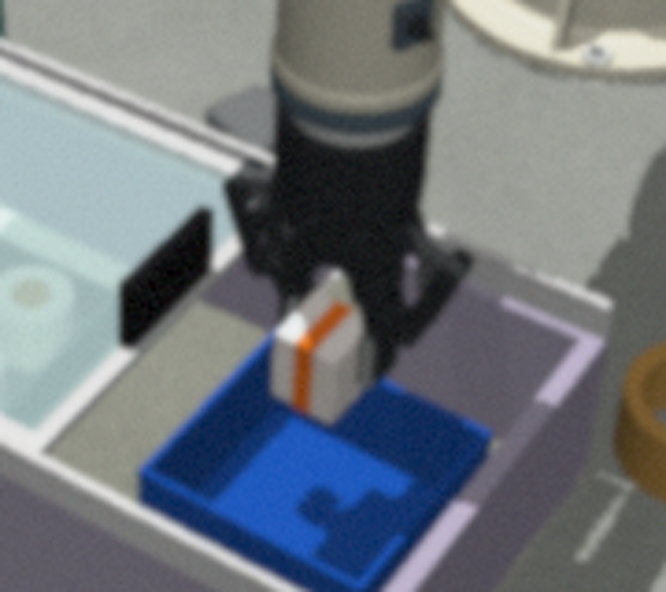

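```bash
python3 -m creep '[[0.001,0.008,0.007,0.5,6,0,0.7],[0,0,0,0,0,15,0.7],[0,0,0,0,0,20,0.7],[0,0,0,0,0,20,0.7],[0,0,0,0,0,0,0.7]]';python3 - <<'E'
from h import *
go(512.5,312,199,20)
E
```

```text
clock: 23.17
eef_pos: [514.6, 310.7, 266.1]
tcp_rot: [-3.141, -0.007, 0.347]
contact_force: [-1.1, -0.3, -0.3]
opening: 0.442
t=23.2 pos [514.6 310.7 266.1] rot [-180.    -0.4   19.9] F [-1.1 -0.3 -0.3] open 0.442
rotvec [-0.0006 -0.0067 -0.0018] deg [-0.  -0.4 -0.1] shift in now frame [-2.  -1.9 67.1] in final frame [-1.5 -2.  67.1]
```

```bash
python3 -m creep '[[0,-0.0067,-0.002,-1.5,-2,8,0.7],[0,0,0,0,0,18,0.7],[0,0,0,0,0,18,0.7],[0,0,0,0,0,12,0.7],[0,0,0,0,0,5,0.7],[0,0,0,0,0,0,0.7]]';python3 - <<'E'
from h import *
go(512.5,312,199,20)
E
```

```text
clock: 23.67
eef_pos: [515.4, 312.6, 209.0]
tcp_rot: [-3.139, -0.008, 0.348]
contact_force: [-0.2, 0.2, -1.7]
opening: 0.447
t=23.7 pos [515.4 312.6 209. ] rot [-179.9   -0.5   19.9] F [-0.2  0.2 -1.7] open 0.447
rotvec [-0.0023 -0.008  -0.0015] deg [-0.1 -0.5 -0.1] shift in now frame [-3.  -0.4 10. ] in final frame [-2.9 -0.5 10. ]
```

```bash
python3 -m creep '[[-0.002,-0.008,0,-1.5,-0.5,4,0.7],[0,0,0,0,0,5,0.7],[0,0,0,0,0,0,0.7]]'; python3 -m creep '[[0,0,0,0,0,0,0.3],[0,0,0,0,0,0,0.3],[0,0,0,0,0,0,0.3],[0,0,0,0,0,0,0.3]]';python3 -m creep '[[0,0,0,0,0,-12,0.3],[0,0,0,0,0,-20,0.3],[0,0,0,0,0,-30,0.3],[0,0,0,0,0,-35,0.3],[0,0,0,0,0,-35,0.1],[0,0,0,0,0,-30,0.0],[0,0,0,0,0,-20,0.0]]'; python3 - <<'E'
from h import *
go(546.4,-416.3,400,-3)
f=over("scene","h2.png",295,220,475,380,3.7,[])
E
```

```text
clock: 23.92
eef_pos: [514.5, 313.0, 201.4]
tcp_rot: [-3.141, -0.002, 0.347]
contact_force: [-0.3, -0.1, -1.6]
opening: 0.438
clock: 24.25
eef_pos: [515.2, 313.5, 203.1]
tcp_rot: [-3.14, -0.004, 0.348]
contact_force: [-0.4, -0.3, -0.1]
opening: 0.698
clock: 24.83
eef_pos: [512.7, 311.9, 393.1]
tcp_rot: [3.141, 0.004, 0.348]
contact_force: [0.5, 0.4, -1.1]
opening: 0.995
t=24.8 pos [512.7 311.9 393.1] rot [180.    0.2  19.9] F [ 0.5  0.4 -1.1] open 0.995
rotvec [0.0013 0.0038 0.4   ] deg [ 0.1  0.2 22.9] shift in now frame [-216.5  696.2   -5.7] in final frame [ 71.7 725.5  -6.9]
```

View pics/h2.png

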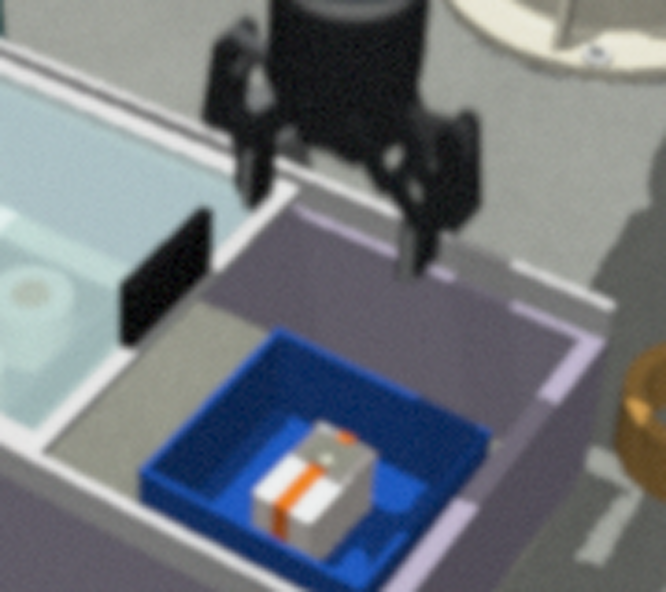

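```bash
python3 -m creep '[[0,0,0.1,0,0,-5,0],[0,0,0.1,0,0,0,0],[0,0,0.1,0,0,0,0],[0,0,0.1,0,10,0,0],[0,0,0,3,20,0,0],[0,0,0,3,30,0,0],[0,0,0,3,30,0,0],[0,0,0,3,30,0,0],[0,0,0,3,30,0,0],[0,0,0,3,30,0,0]]';python3 -m creep '[[0,0,0,3,30,0,0],[0,0,0,3,30,0,0],[0,0,0,3,30,0,0],[0,0,0,3,30,0,0],[0,0,0,3,30,0,0],[0,0,0,3,30,0,0],[0,0,0,3,30,0,0],[0,0,0,3,30,0,0],[0,0,0,3,30,0,0],[0,0,0,3,30,0,0]]'; python3 - <<'E'
from h import *
np.set_printoptions(precision=1,suppress=True)
go(546.4,-416.3,330,-3)
f=over("scene","h3.png",180,170,310,250,6,[box(434.1,-217.5,97),box(546.4,-416.3,87.3)])
c=lambda l:[(295+(a+.5)/3.7-.5,220+(b+.5)/3.7-.5) for a,b in l]
W=p2w(f,c([(252,490),(323,422),(377,460),(308,525)]),60);print(tocase(W),tocase(W.mean(0)))
over("top","h4.png",130,110,250,300,3.1,[box(512.5,312,20,138,142,10,66)])
E
```

```text
clock: 25.72
eef_pos: [518.4, 129.9, 414.7]
tcp_rot: [-3.129, -0.016, -0.066]
contact_force: [0.1, -0.3, 0.3]
opening: 1.0
clock: 26.55
eef_pos: [524.1, -186.3, 420.5]
tcp_rot: [-3.129, -0.025, -0.065]
contact_force: [0.7, 0.5, -0.4]
opening: 0.998
t=26.6 pos [ 524.1 -186.3  420.5] rot [-179.3   -1.4   -3.7] F [ 0.7  0.5 -0.4] open 0.998
rotvec [-0. -0. -0.] deg [-0.7 -1.4 -0.7] shift in now frame [ 34.9 229.1  88.6] in final frame [ 34.3 228.5  90.5]
[[ 29.1 105.7  60. ]
 [-36.6 110.9  60. ]
 [-29.1 150.6  60. ]
 [ 33.  144.1  60. ]] [[ -0.9 127.8  60. ]]
```

View pics/h3.png

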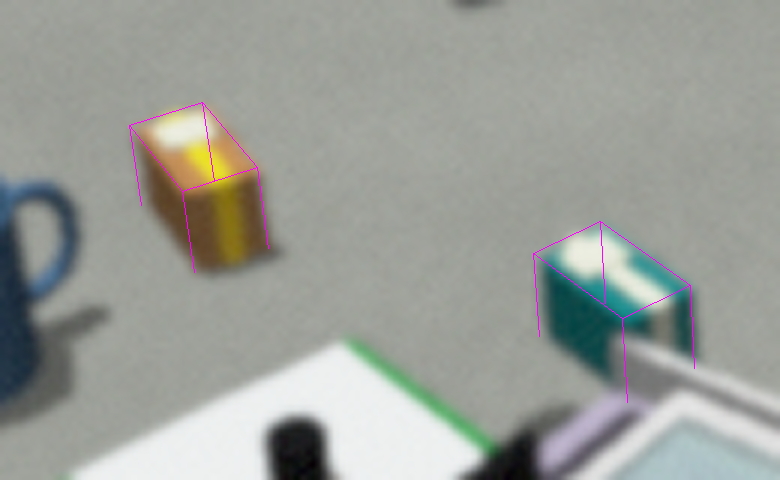

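View pics/h4.png

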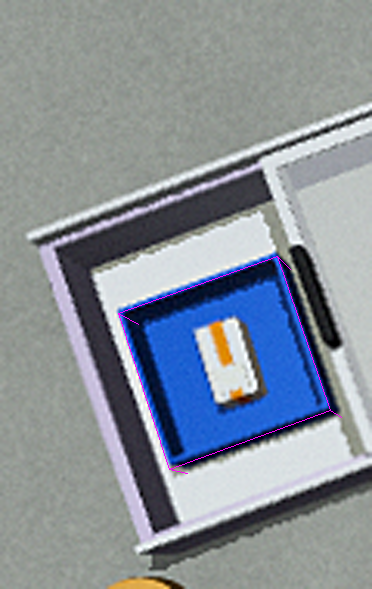

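```bash
python3 - <<'E'
from h import *
over("top","h5.png",160,180,250,270,8,[box(512.5,312,20,130,134,14,62),box(513.5,313,20,66,38,14,46)])
E
```

```text
(no output)
```

View pics/h5.png

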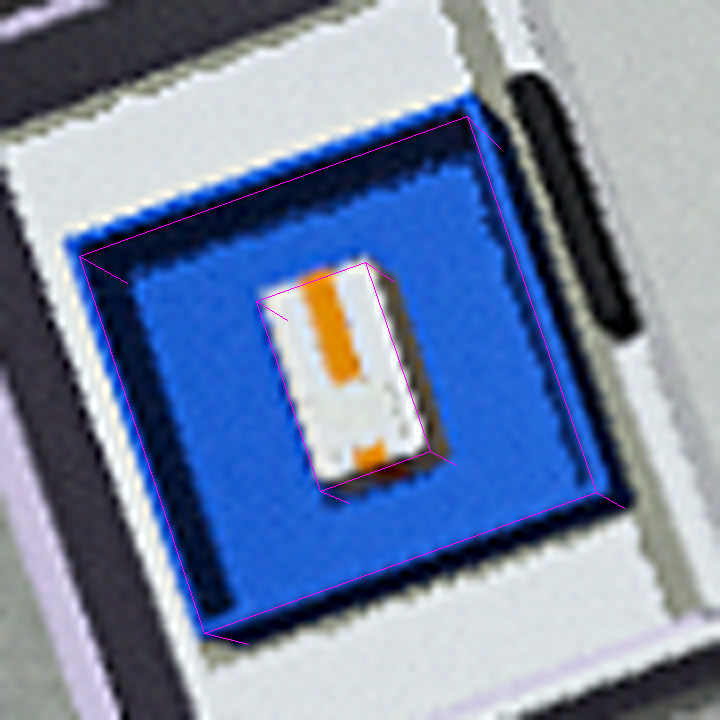

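```bash
python3 -m creep '[[-0.012,-0.024,-0.012,0,10,0,0],[0,0,0,4,25,8,0],[0,0,0,4,25,8,0],[0,0,0,4,25,8,0],[0,0,0,4,25,8,0],[0,0,0,4,25,8,0],[0,0,0,4,25,8,0],[0,0,0,4,25,8,0],[0,0,0,3,15,8,0],[0,0,0,0,0,0,0]]'; python3 - <<'E'
from h import *
go(546.4,-416.3,185,-2.7)
f=over("scene","h6.png",180,170,310,250,6,[box(434.1,-217.5,97),box(546.4,-416.3,87.3)])
E
```

```text
clock: 27.53
eef_pos: [546.6, -389.7, 357.5]
tcp_rot: [3.138, 0.009, -0.036]
contact_force: [-1.7, 0.6, 0.2]
opening: 0.998
t=27.5 pos [ 546.6 -389.7  357.5] rot [179.8   0.5  -2. ] F [-1.7  0.6  0.2] open 0.998
rotvec [0.0038 0.0093 0.0115] deg [0.2 0.5 0.7] shift in now frame [  2.4  25.9 172.6] in final frame [  1.1  26.5 172.5]
```

View pics/h6.png

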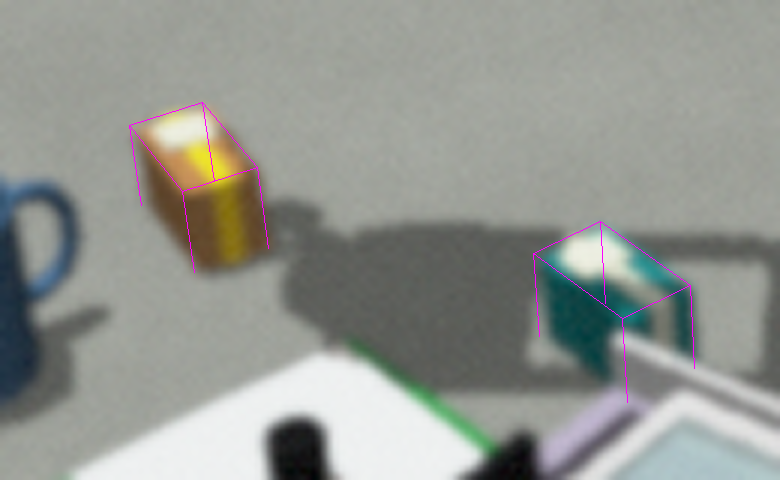

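```bash
python3 -m creep '[[0.004,0.009,0.011,1,13,15,0],[0,0,0,0,13,20,0],[0,0,0,0,0,25,0],[0,0,0,0,0,25,0],[0,0,0,0,0,20,0],[0,0,0,0,0,0,0]]'; python3 - <<'E'
from h import *
go(546,-416,184,-2.7)
E
```

```text
clock: 28.08
eef_pos: [549.1, -408.0, 255.1]
tcp_rot: [-3.142, -0.002, -0.04]
contact_force: [-1.3, 1.0, -1.3]
opening: 1.001
t=28.1 pos [ 549.1 -408.   255.1] rot [-1.8e+02 -1.0e-01 -2.3e+00] F [-1.3  1.  -1.3] open 1.001
rotvec [-0.0001 -0.0022  0.007 ] deg [-0.  -0.1  0.4] shift in now frame [-3.   8.2 71.1] in final frame [-2.8  8.2 71.1]
```

```bash
python3 -m creep '[[0,-0.002,0.007,-3,8,0,0],[0,0,0,0,0,10,0],[0,0,0,0,0,10,0],[0,0,0,0,0,0,0]]'; python3 - <<'E'
from h import *
go(546,-416,184,-2.7)
over("scene","h7.png",180,170,310,250,6,[])
E
```

```text
clock: 28.42
eef_pos: [547.2, -414.1, 238.1]
tcp_rot: [3.14, -0.002, -0.044]
contact_force: [-0.2, -0.5, -0.3]
opening: 0.999
t=28.4 pos [ 547.2 -414.1  238.1] rot [ 1.799e+02 -1.000e-01 -2.500e+00] F [-0.2 -0.5 -0.3] open 0.999
rotvec [ 0.0013 -0.002   0.0026] deg [ 0.1 -0.1  0.2] shift in now frame [-1.3  1.9 54.1] in final frame [-1.1  2.  54.1]
```

View pics/h7.png

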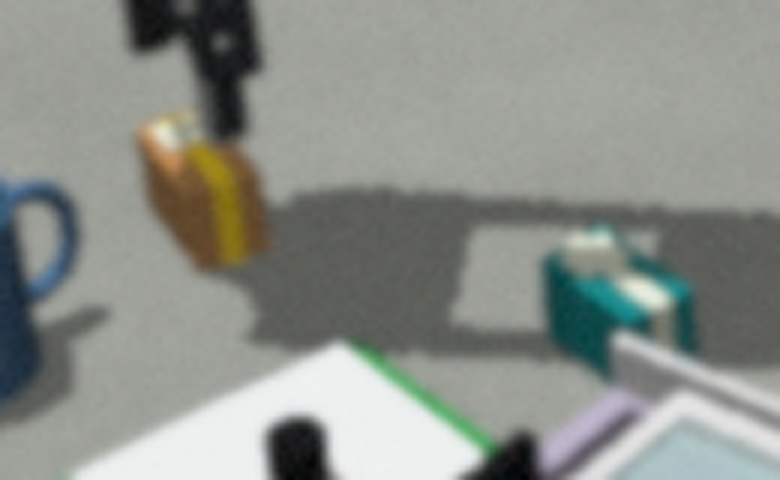

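```bash
python3 - <<'E'
from h import *
f=grab_frame("scene")
p=w2p(f,[[549,-371.7,78],[549,-456.7,78],[546,-383,46],[546,-449,46]]);print((p-[180,170])*6)
E
```

```text
[[217.18754726 130.54930953]
 [139.71478804  49.44449815]
 [220.5006551  175.12508649]
 [160.72912336 111.50075122]]
```

```bash
python3 -m creep '[[0.001,-0.002,0.002,-1,2,10,0],[0,0,0,0,0,15,0],[0,0,0,0,0,15,0],[0,0,0,0,0,10,0],[0,0,0,0,0,3,0],[0,0,0,0,0,0,0]]'; python3 - <<'E'
from h import *
go(546,-416,184,-2.7)
E
```

```text
clock: 29.02
eef_pos: [547.1, -417.4, 183.0]
tcp_rot: [3.139, -0.004, -0.047]
contact_force: [-0.1, 0.1, 0.8]
opening: 1.0
t=29.0 pos [ 547.1 -417.4  183. ] rot [179.8  -0.2  -2.7] F [-0.1  0.1  0.8] open 1.0
rotvec [ 0.0029 -0.0039 -0.0001] deg [ 0.2 -0.2 -0. ] shift in now frame [-1.1 -1.3 -1. ] in final frame [-1.1 -1.3 -1. ]
```

```bash
python3 -m creep '[[0.003,-0.004,0,0,0,0,0.5],[0,0,0,0,0,0,0.5],[0,0,0,0,0,0,0.5],[0,0,0,0,0,0,0.5],[0,0,0,0,0,0,0.5],[0,0,0,0,0,0,0.5]]' 40; python3 - <<'E'
from h import *
go(546,-416,184,-2.7)
E
python3 -m creep '[[0,0,0,0,0,-10,0.5],[0,0,0,0,0,-20,0.5],[0,0,0,0,0,-25,0.5],[0,0,0,0,0,-30,0.5],[0,0,0,0,0,-30,0.5],[0,0,0,0,0,-30,0.5],[0,0,0,0,0,-30,0.5],[0,0,0,0,0,-30,0.5],[0,0,0,0,0,-20,0.5],[0,0,0,0,0,0,0.5]]'; python3 - <<'E'
from h import *
go(512.5,312,400,110)
over("scene","h8.png",100,60,340,240,3.3,[])
E
```

```text
clock: 29.52
eef_pos: [547.4, -417.6, 184.1]
tcp_rot: [3.142, -0.0, -0.047]
contact_force: [-1.2, 0.6, -0.8]
opening: 0.764
t=29.5 pos [ 547.4 -417.6  184.1] rot [180.   -0.   -2.7] F [-1.2  0.6 -0.8] open 0.764
rotvec [ 0.     -0.0002 -0.0001] deg [ 0. -0. -0.] shift in now frame [-1.5 -1.6  0.1] in final frame [-1.5 -1.6  0.1]
clock: 30.35
eef_pos: [546.0, -416.5, 425.5]
tcp_rot: [-3.141, 0.0, -0.047]
contact_force: [0.9, -1.0, 0.2]
opening: 0.765
t=30.4 pos [ 546.  -416.5  425.5] rot [-180.     0.    -2.7] F [ 0.9 -1.   0.2] open 0.765
rotvec [-7.0000e-04 -1.0000e-04 -1.9671e+00] deg [  -0.    -0.  -112.7] shift in now frame [ -67.8 -726.1   25.8] in final frame [696.  217.7  25.5]
```

View pics/h8.png

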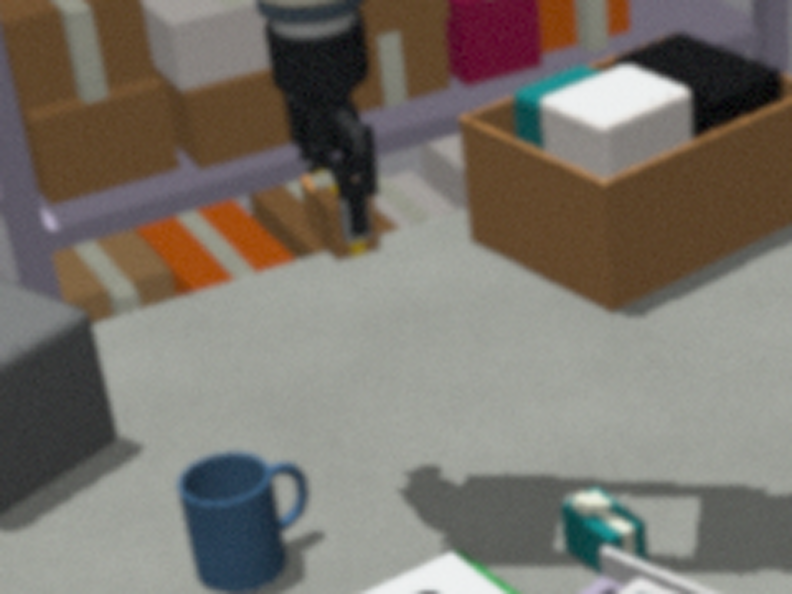

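```bash
python3 -m creep '[[0,0,-0.109,0,0,0,0.5],[0,0,-0.109,0,0,0,0.5],[0,0,-0.109,0,0,0,0.5],[0,0,-0.109,0,0,0,0.5],[0,0,-0.109,0,0,0,0.5],[0,0,-0.109,0,0,0,0.5],[0,0,-0.109,0,0,0,0.5],[0,0,-0.109,0,0,0,0.5],[0,0,-0.109,0,0,0,0.5],[0,0,-0.109,0,0,0,0.5]]';python3 -m creep '[[0,0,-0.109,0,0,0,0.5],[0,0,-0.109,0,0,0,0.5],[0,0,-0.109,0,0,0,0.5],[0,0,-0.109,0,0,0,0.5],[0,0,-0.109,0,0,0,0.5],[0,0,-0.109,0,0,0,0.5],[0,0,-0.109,0,0,0,0.5],[0,0,-0.109,0,0,0,0.5],[0,0,0,0,0,0,0.5]]'; python3 - <<'E'
from h import *
go(497.3,353.6,420,110)
E
```

```text
clock: 31.23
eef_pos: [541.6, -413.1, 409.0]
tcp_rot: [-3.12, -0.004, 1.091]
contact_force: [0.1, -0.0, -1.5]
opening: 0.767
clock: 31.98
eef_pos: [537.2, -409.7, 391.4]
tcp_rot: [-3.12, -0.042, 2.013]
contact_force: [-0.0, -0.5, -1.5]
opening: 0.769
t=32.0 pos [ 537.2 -409.7  391.4] rot [-178.8   -2.4  115.3] F [-0.  -0.5 -1.5] open 0.769
rotvec [-0.0233 -0.0406  0.0936] deg [-1.3 -2.3  5.4] shift in now frame [707.6 290.5  -5.4] in final frame [731.  223.6 -28.6]
```

```bash
python3 -m creep '[[-0.023,-0.04,0.094,0,0,-15,0.5],[0,0,0,15,5,-15,0.5],[0,0,0,28,8.6,-5,0.5],[0,0,0,28,8.6,-1,0.5],[0,0,0,28,8.6,-1,0.5],[0,0,0,28,8.6,-1,0.5],[0,0,0,28,8.6,-1,0.5],[0,0,0,28,8.6,-1,0.5],[0,0,0,28,8.6,-1,0.5],[0,0,0,28,8.6,-1,0.5]]'; python3 -m creep '[[0,0,0,28,8.6,-1,0.5],[0,0,0,28,8.6,-1,0.5],[0,0,0,28,8.6,-1,0.5],[0,0,0,28,8.6,-1,0.5],[0,0,0,28,8.6,-1,0.5],[0,0,0,28,8.6,-1,0.5],[0,0,0,28,8.6,-1,0.5],[0,0,0,28,8.6,-1,0.5],[0,0,0,28,8.6,-1,0.5],[0,0,0,20,6,0,0.5]]'; python3 - <<'E'
from h import *
go(497.3,353.6,420,110)
E
```

```text
clock: 32.82
eef_pos: [524.9, -150.0, 427.7]
tcp_rot: [-3.13, -0.012, 1.882]
contact_force: [0.5, 0.1, -1.0]
opening: 0.766
clock: 33.65
eef_pos: [513.7, 153.7, 437.2]
tcp_rot: [-3.118, -0.018, 1.86]
contact_force: [0.3, 0.4, -1.7]
opening: 0.768
t=33.6 pos [513.7 153.7 437.2] rot [-178.6   -1.   106.6] F [ 0.3  0.4 -1.7] open 0.768
rotvec [-0.0235 -0.0184 -0.0598] deg [-1.3 -1.1 -3.4] shift in now frame [195.9  41.8  19.7] in final frame [193.4  53.   17.2]
```

```bash
python3 -m creep '[[-0.0235,-0.018,-0.06,0,0,0,0.5],[0,0,0,24,6.6,0,0.5],[0,0,0,24,6.6,0,0.5],[0,0,0,24,6.6,0,0.5],[0,0,0,24,6.6,0,0.5],[0,0,0,24,6.6,0,0.5],[0,0,0,24,6.6,0,0.5],[0,0,0,20,5,5,0.5],[0,0,0,10,3,10,0.5],[0,0,0,0,0,0,0.5]]'; python3 - <<'E'
from h import *
go(497.3,353.6,350,110)
E
```

```text
clock: 34.48
eef_pos: [489.3, 347.9, 417.8]
tcp_rot: [-3.13, -0.0, 1.907]
contact_force: [-0.3, 0.2, -1.9]
opening: 0.769
t=34.5 pos [489.3 347.9 417.8] rot [-179.3   -0.   109.3] F [-0.3  0.2 -1.9] open 0.769
rotvec [-0.0118 -0.0003 -0.0129] deg [-0.7 -0.  -0.7] shift in now frame [ 2.7 10.3 67.7] in final frame [ 2.6  9.5 67.8]
```

```bash
python3 -m creep '[[-0.012,0,-0.013,2.6,9.5,10,0.5],[0,0,0,0,0,20,0.5],[0,0,0,0,0,20,0.5],[0,0,0,0,0,20,0.5],[0,0,0,0,0,20,0.5],[0,0,0,0,0,15,0.5],[0,0,0,0,0,0,0.5]]'; python3 - <<'E'
from h import *
go(497.3,353.6,230,110)
f=over("scene","i1.png",295,220,475,380,3.7,[])
E
```

```text
clock: 35.07
eef_pos: [495.2, 348.1, 306.8]
tcp_rot: [-3.136, 0.004, 1.914]
contact_force: [-1.9, -0.3, -0.9]
opening: 0.767
t=35.1 pos [495.2 348.1 306.8] rot [-179.7    0.2  109.6] F [-1.9 -0.3 -0.9] open 0.767
rotvec [-0.0058  0.0037 -0.0061] deg [-0.3  0.2 -0.4] shift in now frame [ 4.8  4.3 76.7] in final frame [ 4.5  3.9 76.8]
```

View pics/i1.png

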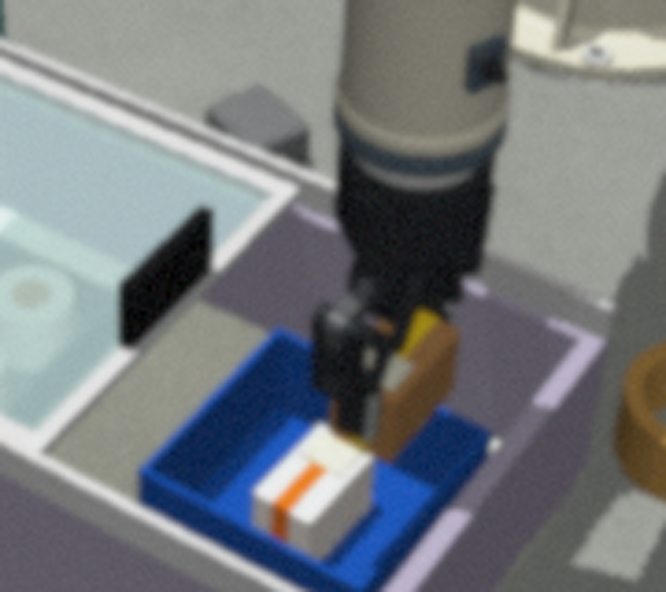

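```bash
python3 -m creep '[[-0.006,0.004,-0.006,5,4,0,0.5],[0,0,0,0,0,12,0.5],[0,0,0,0,0,0,0.5]]'; python3 - <<'E'
from h import *
go(497,354.5,230,110)
E
```

```text
clock: 35.37
eef_pos: [498.6, 354.0, 297.8]
tcp_rot: [3.137, -0.001, 1.918]
contact_force: [-1.1, 0.5, -1.9]
opening: 0.767
t=35.4 pos [498.6 354.  297.8] rot [ 1.798e+02 -1.000e-01  1.099e+02] F [-1.1  0.5 -1.9] open 0.767
rotvec [ 0.0043 -0.0014 -0.0016] deg [ 0.2 -0.1 -0.1] shift in now frame [ 0.9 -1.6 67.8] in final frame [ 1.  -1.3 67.8]
```

```bash
python3 -m creep '[[0.004,-0.001,0,0.5,-1.5,8,0.5],[0,0,0,0,0,12,0.5],[0,0,0,0,0,12,0.5],[0,0,0,0,0,0,0.5]]'; python3 - <<'E'
from h import *
go(497,354.5,215,110)
E
```

```text
clock: 35.7
eef_pos: [497.5, 354.5, 264.8]
tcp_rot: [3.138, -0.001, 1.918]
contact_force: [0.6, -0.4, -1.6]
opening: 0.768
t=35.7 pos [497.5 354.5 264.8] rot [ 1.798e+02 -1.000e-01  1.099e+02] F [ 0.6 -0.4 -1.6] open 0.768
rotvec [ 0.0037 -0.0012 -0.0016] deg [ 0.2 -0.1 -0.1] shift in now frame [ 0.1 -0.7 49.8] in final frame [ 0.2 -0.5 49.8]
```

```bash
python3 -m creep '[[0.004,-0.001,0,0,-0.5,8,0.5],[0,0,0,0,0,10,0.5],[0,0,0,0,0,8,0.5],[0,0,0,0,0,0,0.5]]'; python3 - <<'E'
from h import *
go(497,354.5,200,110)
f=over("scene","i2.png",295,220,475,380,3.7,[])
E
```

```text
clock: 36.03
eef_pos: [496.7, 354.3, 235.0]
tcp_rot: [-3.139, 0.0, 1.918]
contact_force: [0.6, -0.6, -1.7]
opening: 0.766
t=36.0 pos [496.7 354.3 235. ] rot [-179.9    0.   109.9] F [ 0.6 -0.6 -1.7] open 0.766
rotvec [-0.0022  0.0003 -0.0014] deg [-0.1  0.  -0.1] shift in now frame [ 0.1  0.4 35. ] in final frame [ 0.1  0.3 35. ]
```

View pics/i2.png

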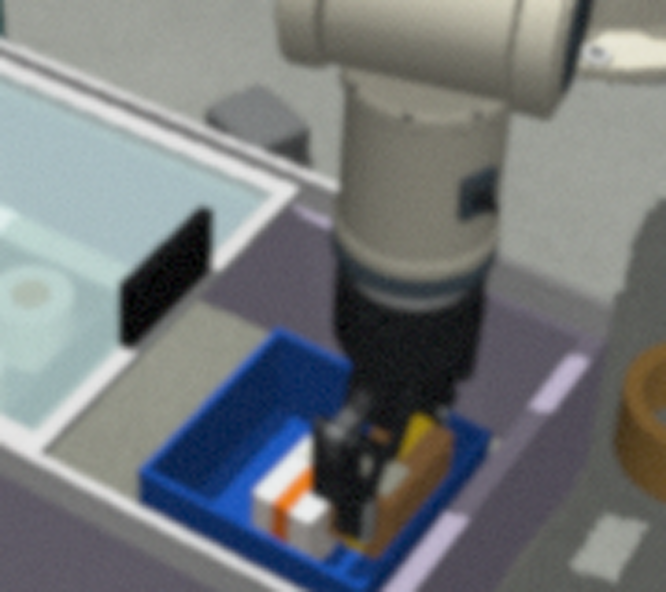

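```bash
python3 -m creep '[[0,0,0,0,0,8,0.5],[0,0,0,0,0,9,0.5],[0,0,0,0,0,8,0.5],[0,0,0,0,0,4,0.5],[0,0,0,0,0,0,0.5]]'; python3 - <<'E'
from h import *
go(497,354.5,200,110)
E
```

```text
clock: 36.5
eef_pos: [497.3, 354.6, 204.3]
tcp_rot: [-3.141, -0.0, 1.918]
contact_force: [-0.7, -0.1, -1.4]
opening: 0.77
t=36.5 pos [497.3 354.6 204.3] rot [-180.    -0.   109.9] F [-0.7 -0.1 -1.4] open 0.77
rotvec [-0.0003 -0.0003 -0.0015] deg [-0.  -0.  -0.1] shift in now frame [-0.  -0.3  4.3] in final frame [-0.  -0.3  4.3]
```

```bash
python3 -m creep '[[0,0,0,0,0,3.5,0.5],[0,0,0,0,0,1.5,0.5],[0,0,0,0,0,0,0.5]]'; python3 -m creep '[[0,0,0,0,0,0,0.1],[0,0,0,0,0,0,0.1],[0,0,0,0,0,0,0.1]]'; python3 -m creep '[[0,0,0,0,0,-8,0.1],[0,0,0,0,0,-15,0.1],[0,0,0,0,0,-25,0.1],[0,0,0,0,0,-35,0.1],[0,0,0,0,0,-35,0.1],[0,0,0,0,0,-35,0.1],[0,0,0,0,0,-35,0.1],[0,0,0,0,0,-20,0.1]]'; python3 - <<'E'
from h import *
go(434,-217.5,400,187)
f=over("scene","i3.png",295,220,475,380,3.7,[])
E
```

```text
clock: 36.75
eef_pos: [497.3, 354.6, 198.5]
tcp_rot: [-3.141, -0.0, 1.918]
contact_force: [-0.6, -0.0, -1.5]
opening: 0.762
clock: 37.0
eef_pos: [497.7, 354.9, 199.3]
tcp_rot: [3.141, -0.001, 1.918]
contact_force: [0.7, 0.0, -0.1]
opening: 0.904
clock: 37.67
eef_pos: [495.9, 353.6, 416.2]
tcp_rot: [-3.135, 0.001, 1.918]
contact_force: [1.6, 0.0, 0.1]
opening: 0.904
t=37.7 pos [495.9 353.6 416.2] rot [-1.796e+02  1.000e-01  1.099e+02] F [1.6 0.  0.1] open 0.904
rotvec [-0.0063 -0.003  -1.3454] deg [ -0.4  -0.2 -77.1] shift in now frame [-515.8 -252.6   18.5] in final frame [ 131.  -559.3   16.2]
```

View pics/i3.png

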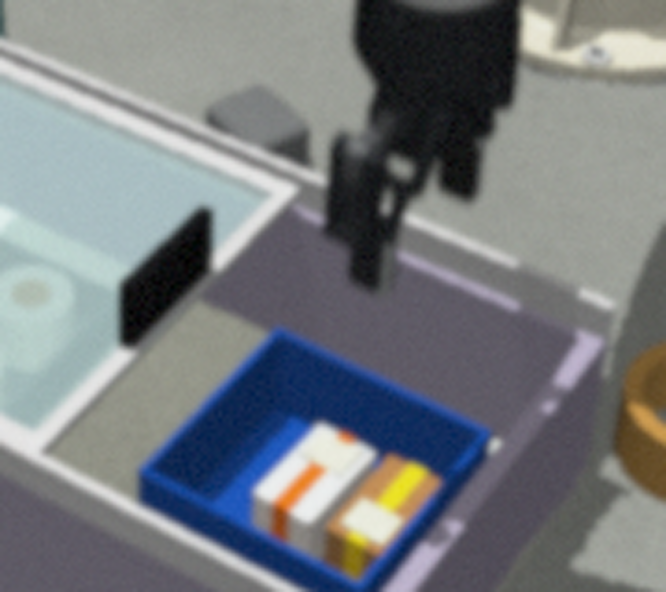

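```bash
python3 -m creep '[[0,0,0,-26,-12.6,0,0],[0,0,0,-26,-12.6,0,0],[0,0,0,-26,-12.6,0,0],[0,0,0,-26,-12.6,0,0],[0,0,0,-26,-12.6,0,0],[0,0,0,-26,-12.6,0,0],[0,0,0,-26,-12.6,0,0],[0,0,0,-26,-12.6,0,0],[0,0,0,-26,-12.6,0,0],[0,0,0,-26,-12.6,0,0]]'; python3 -m creep '[[0,0,0,-26,-12.6,0,0],[0,0,0,-26,-12.6,0,0],[0,0,0,-26,-12.6,0,0],[0,0,0,-26,-12.6,0,0],[0,0,0,-26,-12.6,0,0],[0,0,0,-26,-12.6,0,0],[0,0,0,-26,-12.6,0,0],[0,0,0,-26,-12.6,0,0],[0,0,0,-20,-10,0,0]]'; python3 - <<'E'
from h import *
go(434,-217.5,380,187)
over("scene","i4.png",180,170,310,250,6,[box(434.1,-217.5,97)])
f=over("top","i5.png",130,110,250,300,3.1,[])
f=over("top","i6.png",350,130,510,290,4,[])
E
```

```text
clock: 38.55
eef_pos: [464.0, 59.9, 428.8]
tcp_rot: [3.124, -0.003, 1.926]
contact_force: [0.7, -0.4, -0.2]
opening: 1.007
clock: 39.3
eef_pos: [433.5, -205.1, 431.9]
tcp_rot: [3.116, 0.002, 1.927]
contact_force: [0.3, 0.3, -0.5]
opening: 1.0
t=39.3 pos [ 433.5 -205.1  431.9] rot [1.785e+02 1.000e-01 1.104e+02] F [ 0.3  0.3 -0.5] open 1.0
rotvec [ 0.0205  0.0193 -1.3371] deg [  1.2   1.1 -76.6] shift in now frame [-11.7  -5.2  51.8] in final frame [  1.  -12.3  51.9]
```

View pics/i4.png

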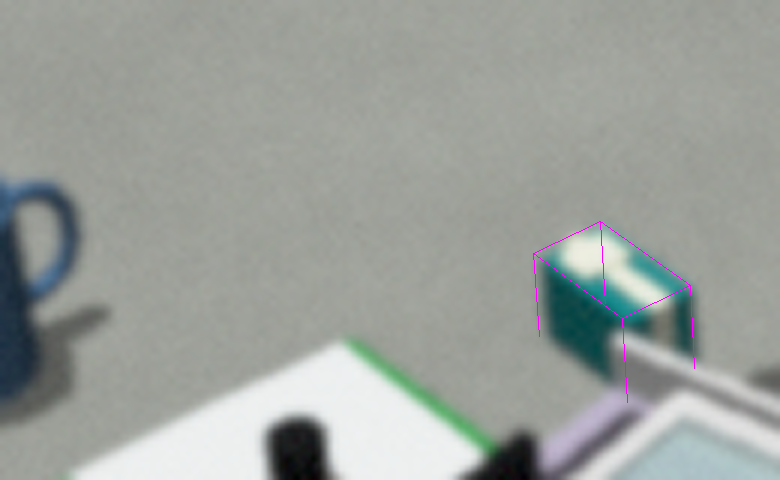

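View pics/i5.png

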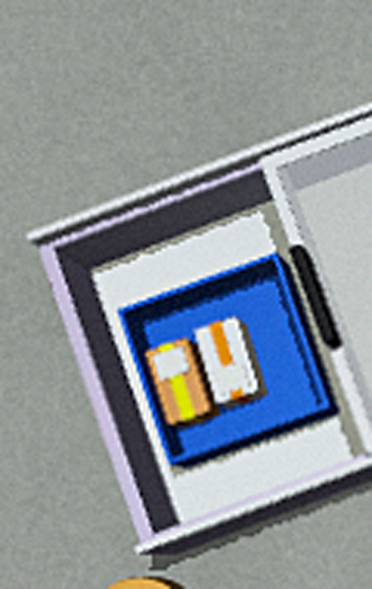

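View pics/i6.png

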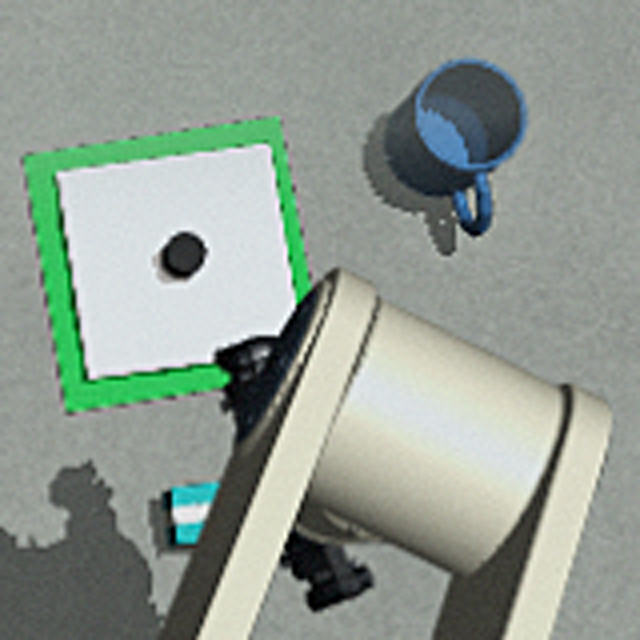

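```bash
python3 -m creep '[[0,0,-0.12,-6,-3,0,0],[0,0,-0.12,-6,-3,0,0],[0,0,-0.12,0,0,0,0],[0,0,-0.12,0,0,0,0],[0,0,-0.12,0,0,0,0],[0,0,-0.12,0,0,0,0],[0,0,-0.12,0,0,0,0],[0,0,-0.12,0,0,0,0],[0,0,-0.12,0,0,0,0],[0,0,-0.12,0,0,0,0]]'; python3 -m creep '[[0,0,-0.12,0,0,0,0],[0,0,0,0,0,0,0]]'; python3 - <<'E'
from h import *
go(434,-217.5,300,187)
E
```

```text
clock: 40.28
eef_pos: [432.4, -209.0, 434.0]
tcp_rot: [3.132, 0.027, -3.115]
contact_force: [0.1, -0.2, 0.2]
opening: 0.998
clock: 40.45
eef_pos: [432.4, -206.6, 434.5]
tcp_rot: [3.135, 0.028, -2.983]
contact_force: [0.5, -0.1, 0.3]
opening: 1.0
t=40.5 pos [ 432.4 -206.6  434.5] rot [ 179.6    1.6 -170.9] F [ 0.5 -0.1  0.3] open 1.0
rotvec [0.0075 0.0283 0.0365] deg [0.4 1.6 2.1] shift in now frame [  4.  -11.9 134.3] in final frame [ -0.2 -11.  134.5]
```

```bash
python3 -m creep '[[0.0075,0.028,0.036,0,-11,10,0],[0,0,0,0,0,30,0],[0,0,0,0,0,35,0],[0,0,0,0,0,35,0],[0,0,0,0,0,30,0],[0,0,0,0,0,25,0],[0,0,0,0,0,15,0],[0,0,0,0,0,0,0]]'; python3 - <<'E'
from h import *
go(434,-217.5,184,187)
over("scene","i7.png",180,170,310,250,6,[box(434.1,-217.5,97)])
E
```

```text
clock: 41.12
eef_pos: [437.5, -212.2, 252.6]
tcp_rot: [-3.137, 0.009, -3.049]
contact_force: [-0.9, 1.2, -0.5]
opening: 0.999
t=41.1 pos [ 437.5 -212.2  252.6] rot [-179.7    0.5 -174.7] F [-0.9  1.2 -0.5] open 0.999
rotvec [-0.0047  0.0091 -0.0299] deg [-0.3  0.5 -1.7] shift in now frame [ 4.6 -4.6 68.6] in final frame [ 4.1 -4.8 68.6]
```

View pics/i7.png

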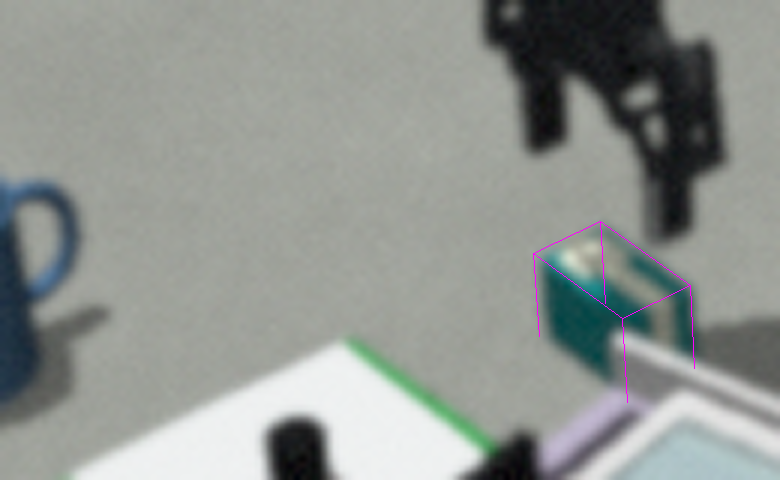

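```bash
python3 -m creep '[[-0.005,0.009,-0.025,4,-5,5,0],[0,0,0,0,0,10,0],[0,0,0,0,0,0,0]]'; python3 - <<'E'
from h import *
go(434,-217.5,184,186.6)
E
```

```text
clock: 41.42
eef_pos: [435.8, -217.2, 241.2]
tcp_rot: [-3.14, 0.004, -3.029]
contact_force: [-1.1, -0.3, -0.8]
opening: 0.999
t=41.4 pos [ 435.8 -217.2  241.2] rot [-179.9    0.2 -173.5] F [-1.1 -0.3 -0.8] open 0.999
rotvec [-0.0018  0.004  -0.0021] deg [-0.1  0.2 -0.1] shift in now frame [ 2.  -0.  57.1] in final frame [ 1.8 -0.1 57.2]
```

```bash
python3 -m creep '[[-0.002,0.004,-0.002,2,0,10,0],[0,0,0,0,0,14,0],[0,0,0,0,0,14,0],[0,0,0,0,0,10,0],[0,0,0,0,0,6,0],[0,0,0,0,0,0,0]]'; python3 - <<'E'
from h import *
go(434,-217.5,184,186.6)
E
```

```text
clock: 41.92
eef_pos: [436.1, -217.5, 187.5]
tcp_rot: [-3.137, 0.007, -3.032]
contact_force: [-0.0, -0.2, 0.0]
opening: 0.998
t=41.9 pos [ 436.1 -217.5  187.5] rot [-179.8    0.4 -173.7] F [-0.  -0.2  0. ] open 0.998
rotvec [-0.0043  0.0073 -0.006 ] deg [-0.2  0.4 -0.3] shift in now frame [2.2 0.3 3.5] in final frame [2.1 0.3 3.5]
```

```bash
python3 -m creep '[[-0.004,0.007,-0.006,2,0,3,0],[0,0,0,0,0,0,0.5],[0,0,0,0,0,0,0.5],[0,0,0,0,0,0,0.5],[0,0,0,0,0,0,0.5],[0,0,0,0,0,0,0.5],[0,0,0,0,0,0,0.5]]' 40; 
python3 -m creep '[[0,0,0,0,0,-10,0.5],[0,0,0,0,0,-20,0.5],[0,0,0,0,0,-25,0.5],[0,0,0,0,0,-30,0.5],[0,0,0,0,0,-30,0.5],[0,0,0,0,0,-30,0.5],[0,0,0,0,0,-30,0.5],[0,0,0,0,0,-30,0.5],[0,0,0,0,0,-30,0.5],[0,0,0,0,0,0,0.5]]'; python3 - <<'E'
from h import *
go(434,-217.5,420,110)
over("scene","i8.png",180,60,420,240,3.3,[])
E
```

```text
clock: 42.5
eef_pos: [434.7, -218.1, 186.1]
tcp_rot: [-3.14, 0.001, -3.027]
contact_force: [-0.1, 0.3, -1.1]
opening: 0.763
clock: 43.33
eef_pos: [431.7, -216.5, 437.1]
tcp_rot: [3.141, -0.001, -3.027]
contact_force: [1.1, 0.0, -1.7]
opening: 0.767
t=43.3 pos [ 431.7 -216.5  437.1] rot [ 1.800e+02 -1.000e-01 -1.734e+02] F [ 1.1  0.  -1.7] open 0.767
rotvec [-4.0000e-04 -1.8000e-03  1.3365e+00] deg [-0.  -0.1 76.6] shift in now frame [-2.2 -1.2 17.1] in final frame [-1.7  1.8 17.1]
```

View pics/i8.png

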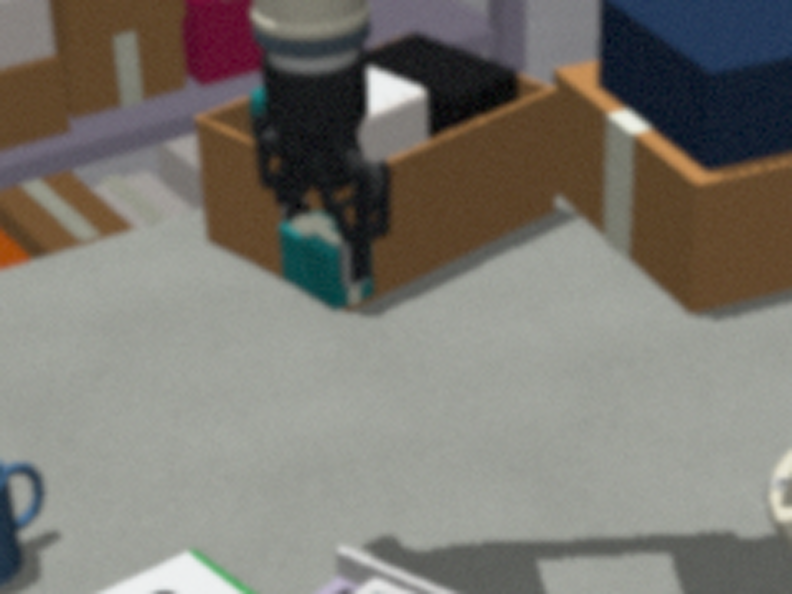

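```bash
python3 -m creep '[[0,0,0.12,0,0,0,0.5],[0,0,0.12,0,0,0,0.5],[0,0,0.12,0,0,0,0.5],[0,0,0.12,0,0,0,0.5],[0,0,0.12,0,0,0,0.5],[0,0,0.12,0,0,0,0.5],[0,0,0.12,0,0,0,0.5],[0,0,0.12,0,0,0,0.5],[0,0,0.12,0,0,0,0.5],[0,0,0.12,0,0,0,0.5]]'; python3 -m creep '[[0,0,0.1,0,0,0,0.5],[0,0,0,0,0,0,0.5]]'; python3 - <<'E'
from h import *
go(527.7,270.4,430,110)
E
```

```text
clock: 44.22
eef_pos: [425.2, -213.2, 426.6]
tcp_rot: [-3.13, -0.015, 2.012]
contact_force: [-0.2, 0.2, -1.1]
opening: 0.765
clock: 44.38
eef_pos: [423.9, -212.6, 424.2]
tcp_rot: [-3.125, -0.017, 1.901]
contact_force: [-0.4, -0.4, -1.1]
opening: 0.77
t=44.4 pos [ 423.9 -212.6  424.2] rot [-179.1   -1.   108.9] F [-0.4 -0.4 -1.1] open 0.77
rotvec [-0.0164 -0.0168 -0.019 ] deg [-0.9 -1.  -1.1] shift in now frame [423.4 254.7  -2.9] in final frame [418.4 262.7  -5.8]
```

```bash
python3 -m creep '[[-0.016,-0.017,-0.019,12,8,-5,0.5],[0,0,0,24,15.2,-1,0.5],[0,0,0,24,15.2,-1,0.5],[0,0,0,24,15.2,-1,0.5],[0,0,0,24,15.2,-1,0.5],[0,0,0,24,15.2,-1,0.5],[0,0,0,24,15.2,-1,0.5],[0,0,0,24,15.2,-1,0.5],[0,0,0,24,15.2,-1,0.5],[0,0,0,24,15.2,-1,0.5]]';python3 -m creep '[[0,0,0,24,15.2,-1,0.5],[0,0,0,24,15.2,-1,0.5],[0,0,0,24,15.2,-1,0.5],[0,0,0,24,15.2,-1,0.5],[0,0,0,24,15.2,-1,0.5],[0,0,0,20,12,0,0.5],[0,0,0,15,9,0,0.5],[0,0,0,0,0,0,0.5]]'; python3 - <<'E'
from h import *
go(527.7,270.4,350,110)
E
```

```text
clock: 45.22
eef_pos: [474.5, 59.6, 430.4]
tcp_rot: [-3.129, -0.005, 1.951]
contact_force: [0.0, 0.3, -1.4]
opening: 0.764
clock: 45.88
eef_pos: [502.3, 253.4, 428.3]
tcp_rot: [-3.12, -0.007, 1.987]
contact_force: [-0.9, 0.1, -1.1]
opening: 0.767
t=45.9 pos [502.3 253.4 428.3] rot [-178.7   -0.4  113.8] F [-0.9  0.1 -1.1] open 0.767
rotvec [-0.0222 -0.0066  0.0668] deg [-1.3 -0.4  3.8] shift in now frame [ 4.7 31.8 77.7] in final frame [ 7.3 29.7 78.3]
```

```bash
python3 -m creep '[[-0.022,-0.007,0.067,3,10,0,0.5],[0,0,0,3,12,5,0.5],[0,0,0,1,8,15,0.5],[0,0,0,0,0,25,0.5],[0,0,0,0,0,25,0.5],[0,0,0,0,0,20,0.5],[0,0,0,0,0,0,0.5]]'; python3 - <<'E'
from h import *
go(527.7,270.4,270,110)
f=over("scene","j1.png",295,220,475,380,3.7,[])
E
```

```text
clock: 46.47
eef_pos: [528.5, 270.1, 330.4]
tcp_rot: [-3.135, 0.002, 1.946]
contact_force: [-1.4, -1.2, -1.7]
opening: 0.77
t=46.5 pos [528.5 270.1 330.4] rot [-1.796e+02  1.000e-01  1.115e+02] F [-1.4 -1.2 -1.7] open 0.77
rotvec [-0.0065  0.0016  0.0263] deg [-0.4  0.1  1.5] shift in now frame [ 0.7 -0.2 60.4] in final frame [ 0.6 -0.6 60.4]
```

View pics/j1.png

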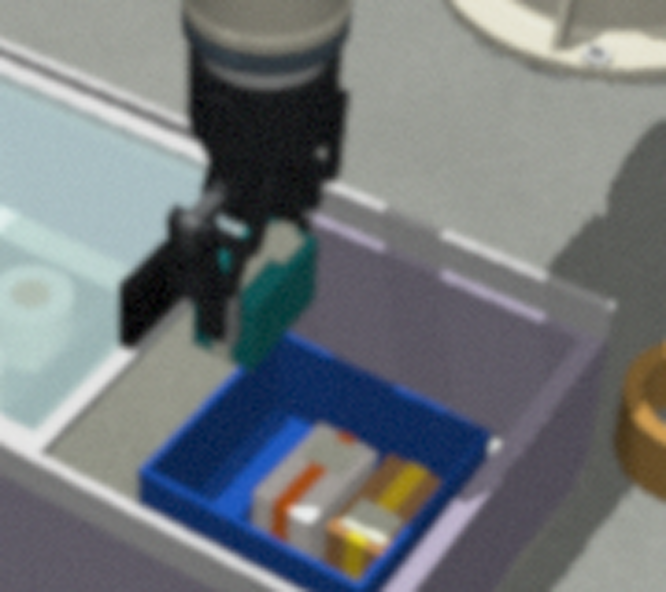

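```bash
python3 -m creep '[[-0.0065,0.002,0.026,0.5,-0.5,8,0.5],[0,0,0,0,0,18,0.5],[0,0,0,0,0,18,0.5],[0,0,0,0,0,12,0.5],[0,0,0,0,0,0,0.5]]'; python3 - <<'E'
from h import *
go(527.7,270.4,230,110)
E
```

```text
clock: 46.93
eef_pos: [530.9, 270.3, 278.2]
tcp_rot: [3.132, -0.002, 1.919]
contact_force: [0.1, -0.9, -1.7]
opening: 0.769
t=46.9 pos [530.9 270.3 278.2] rot [ 1.795e+02 -1.000e-01  1.099e+02] F [ 0.1 -0.9 -1.7] open 0.769
rotvec [ 0.0095 -0.0018 -0.0012] deg [ 0.5 -0.1 -0.1] shift in now frame [ 1.1 -3.5 48.2] in final frame [ 1.2 -3.  48.2]
```

```bash
python3 -m creep '[[0.0095,-0.002,0,1,-3,5,0.5],[0,0,0,0,0,10,0.5],[0,0,0,0,0,0,0.5]]'; python3 - <<'E'
from h import *
go(527.7,270.4,230,110)
E
```

```text
clock: 47.18
eef_pos: [528.4, 270.5, 264.2]
tcp_rot: [3.14, -0.0, 1.918]
contact_force: [-0.6, 0.3, -1.3]
opening: 0.766
t=47.2 pos [528.4 270.5 264.2] rot [179.9  -0.  109.9] F [-0.6  0.3 -1.3] open 0.766
rotvec [ 0.002  -0.0001 -0.0014] deg [ 0.1 -0.  -0.1] shift in now frame [ 0.2 -0.8 34.2] in final frame [ 0.2 -0.7 34.2]
```

```bash
python3 -m creep '[[0.002,0,0,0,-0.7,8,0.5],[0,0,0,0,0,10,0.5],[0,0,0,0,0,10,0.5],[0,0,0,0,0,4,0.5],[0,0,0,0,0,0,0.5]]'; python3 - <<'E'
from h import *
go(527.7,270.4,201,110)
f=over("scene","j2.png",295,220,475,380,3.7,[])
E
```

```text
clock: 47.6
eef_pos: [528.3, 270.6, 230.2]
tcp_rot: [3.139, -0.0, 1.919]
contact_force: [-0.3, -0.4, -1.3]
opening: 0.767
t=47.6 pos [528.3 270.6 230.2] rot [179.9  -0.  109.9] F [-0.3 -0.4 -1.3] open 0.767
rotvec [ 0.0023 -0.0004 -0.0012] deg [ 0.1 -0.  -0.1] shift in now frame [ 0.  -0.7 29.2] in final frame [ 0.  -0.6 29.2]
```

View pics/j2.png

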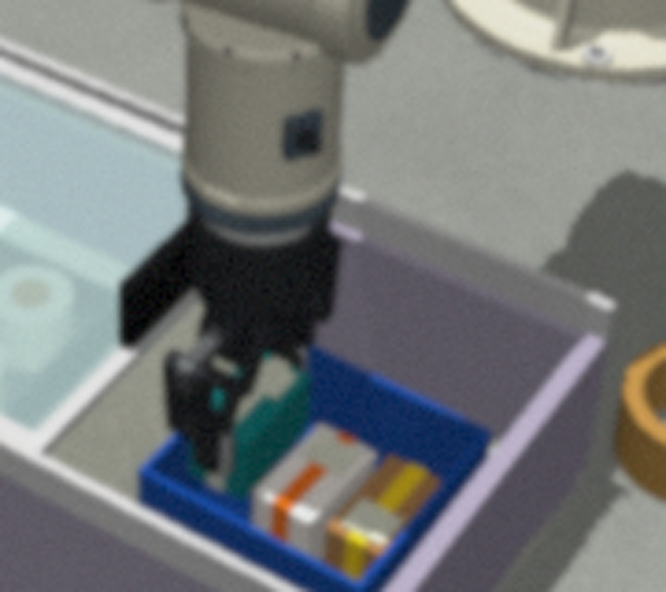

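```bash
python3 -m creep '[[0,0,0,0,-0.6,8,0.5],[0,0,0,0,0,8,0.5],[0,0,0,0,0,7,0.5],[0,0,0,0,0,4,0.5],[0,0,0,0,0,0,0.5]]'; python3 -m creep '[[0,0,0,0,0,1.5,0.5],[0,0,0,0,0,0,0.5]]'
```

```text
clock: 48.07
eef_pos: [528.0, 270.6, 201.1]
tcp_rot: [3.138, -0.001, 1.919]
contact_force: [-0.3, 0.2, -2.1]
opening: 0.768
clock: 48.23
eef_pos: [528.0, 270.6, 199.1]
tcp_rot: [3.139, -0.0, 1.919]
contact_force: [-0.9, 0.9, -1.7]
opening: 0.766
```

```bash
python3 -m creep '[[0,0,0,0,0,0,0.1],[0,0,0,0,0,0,0.1],[0,0,0,0,0,0,0.1]]'; python3 -m creep '[[0,0,0,0,0,-8,0.1],[0,0,0,0,0,-15,0.1],[0,0,0,0,0,-25,0.1],[0,0,0,0,0,-35,0.1],[0,0,0,0,0,-35,0.1],[0,0,0,0,0,-35,0.1],[0,0,0,0,0,-35,0.1],[0,0,0,0,0,-25,0.1]]'; python3 - <<'E'
from h import *
go(606.5,-194.3,400,9.3)
f=over("scene","j3.png",295,220,475,380,3.7,[])
E
```

```text
clock: 48.48
eef_pos: [528.5, 270.8, 199.9]
tcp_rot: [3.137, -0.001, 1.919]
contact_force: [0.3, -0.1, 0.3]
opening: 0.896
clock: 49.15
eef_pos: [525.5, 269.2, 420.9]
tcp_rot: [-3.137, 0.0, 1.919]
contact_force: [0.5, 0.0, -0.9]
opening: 0.898
t=49.1 pos [525.5 269.2 420.9] rot [-179.7    0.   109.9] F [ 0.5  0.  -0.9] open 0.898
rotvec [-0.0032  0.0047  1.7564] deg [ -0.2   0.3 100.6] shift in now frame [-463.4  -81.8   21.6] in final frame [  5.  470.5  20.9]
```

View pics/j3.png

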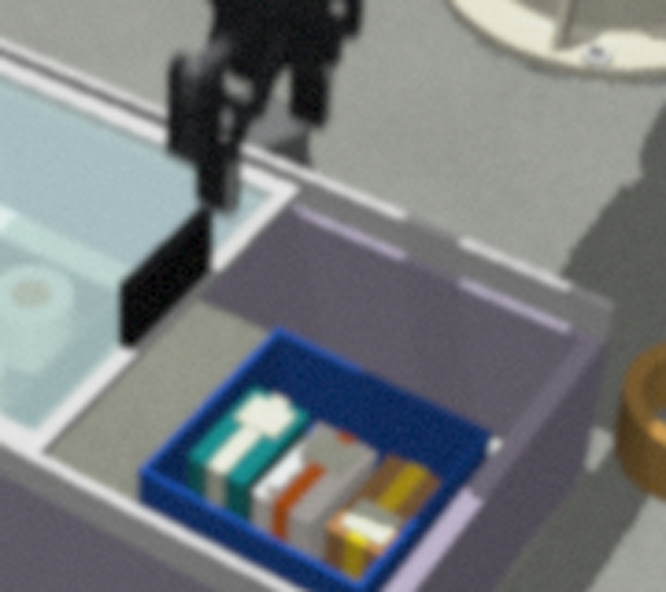

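```bash
python3 -m creep '[[0,0,0,-29,-5.2,0,0.3],[0,0,0,-29,-5.2,0,0.3],[0,0,0,-29,-5.2,0,0.3],[0,0,0,-29,-5.2,0,0.3],[0,0,0,-29,-5.2,0,0.3],[0,0,0,-29,-5.2,0,0.3],[0,0,0,-29,-5.2,0,0.3],[0,0,0,-29,-5.2,0,0.3],[0,0,0,-29,-5.2,0,0.3],[0,0,0,-29,-5.2,0,0.3]]'; python3 -m creep '[[0,0,0,-29,-5.2,0,0.3],[0,0,0,-29,-5.2,0,0.3],[0,0,0,-29,-5.2,0,0.3],[0,0,0,-29,-5.2,0,0.3],[0,0,0,-29,-5.2,0,0.3],[0,0,0,-20,-4,0,0.3],[0,0,0.115,0,0,0,0.3],[0,0,0.115,0,0,0,0.3],[0,0,0.115,0,0,0,0.3],[0,0,0.115,0,0,0,0.3]]';python3 -m creep '[[0,0,0.115,0,0,0,0.3],[0,0,0.115,0,0,0,0.3],[0,0,0.115,0,0,0,0.3],[0,0,0.115,0,0,0,0.3],[0,0,0.115,0,0,0,0.3],[0,0,0.115,0,0,0,0.3],[0,0,0.115,0,0,0,0.3],[0,0,0.115,0,0,0,0.3],[0,0,0.115,0,0,0,0.3],[0,0,0.115,0,0,0,0.3]]'; python3 - <<'E'
from h import *
go(606.5,-194.3,330,9.4)
over("top","k1.png",130,110,250,300,3.1,[])
over("scene","k2.png",160,180,340,310,4.4,[box(606,-194,9.3,144,148,11,6)])
E
```

```text
clock: 50.03
eef_pos: [576.5, -27.3, 437.6]
tcp_rot: [3.12, -0.001, 1.927]
contact_force: [1.1, 0.5, 0.4]
opening: 0.7
clock: 50.87
eef_pos: [604.0, -208.8, 442.4]
tcp_rot: [3.117, -0.008, 1.446]
contact_force: [0.7, 0.5, -0.9]
opening: 0.704
clock: 51.7
eef_pos: [601.3, -208.7, 447.6]
tcp_rot: [3.138, -0.029, 0.236]
contact_force: [-0.2, 0.4, -0.5]
opening: 0.704
t=51.7 pos [ 601.3 -208.7  447.6] rot [179.8  -1.7  13.5] F [-0.2  0.4 -0.5] open 0.704
rotvec [ 0.0023 -0.029   0.0715] deg [ 0.1 -1.7  4.1] shift in now frame [  5.  -13.2 117.8] in final frame [  7.5 -13.3 117.6]
```

View pics/k1.png

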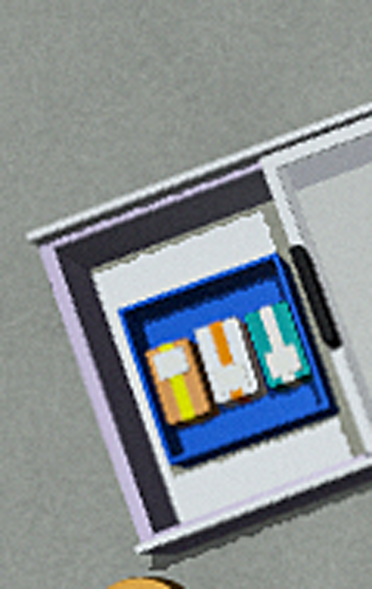

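View pics/k2.png

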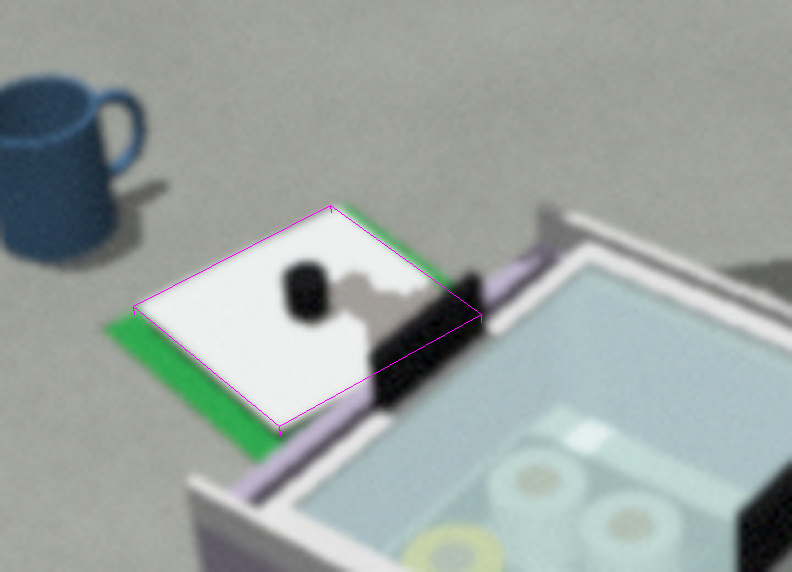

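```bash
python3 -m creep '[[0.002,-0.029,0.0715,4,-7,20,0.3],[0,0,0,3,-6,30,0.3],[0,0,0,0,0,30,0.3],[0,0,0,0,0,30,0.3],[0,0,0,0,0,30,0.3],[0,0,0,0,0,30,0.4],[0,0,0,0,0,10,0.4],[0,0,0,0,0,0,0.4]]'; python3 - <<'E'
from h import *
go(606.5,-194.3,195,9.4)
E
```

```text
clock: 52.47
eef_pos: [607.8, -194.5, 267.4]
tcp_rot: [3.136, -0.008, 0.202]
contact_force: [0.7, 0.8, -0.6]
opening: 0.601
t=52.5 pos [ 607.8 -194.5  267.4] rot [179.7  -0.5  11.6] F [ 0.7  0.8 -0.6] open 0.601
rotvec [ 0.0058 -0.0084  0.0379] deg [ 0.3 -0.5  2.2] shift in now frame [-1.8 -0.9 72.3] in final frame [-1.3 -0.4 72.4]
```

```bash
python3 -m creep '[[0.006,-0.008,0.038,-2,-0.5,10,0.4],[0,0,0,0,0,15,0.4],[0,0,0,0,0,10,0.4],[0,0,0,0,0,0,0.4]]'; python3 - <<'E'
from h import *
go(606.5,-194.3,195,9.4)
E
```

```text
clock: 52.8
eef_pos: [607.8, -195.1, 236.5]
tcp_rot: [3.14, -0.005, 0.171]
contact_force: [0.1, 0.2, -0.4]
opening: 0.596
t=52.8 pos [ 607.8 -195.1  236.5] rot [179.9  -0.3   9.8] F [ 0.1  0.2 -0.4] open 0.596
rotvec [ 0.0019 -0.0045  0.007 ] deg [ 0.1 -0.3  0.4] shift in now frame [-1.3 -1.1 41.5] in final frame [-1.1 -1.  41.5]
```

```bash
python3 -m creep '[[0.002,-0.0045,0.007,-1.2,-1,8,0.4],[0,0,0,0,0,12,0.4],[0,0,0,0,0,12,0.4],[0,0,0,0,0,7,0.4],[0,0,0,0,0,0,0.4]]'; python3 - <<'E'
from h import *
go(606.5,-194.3,195,9.4)
E
```

```text
clock: 53.22
eef_pos: [608.3, -194.9, 198.5]
tcp_rot: [3.139, -0.005, 0.166]
contact_force: [0.5, 0.7, -0.6]
opening: 0.603
t=53.2 pos [ 608.3 -194.9  198.5] rot [179.8  -0.3   9.5] F [ 0.5  0.7 -0.6] open 0.603
rotvec [ 0.0027 -0.0054  0.0022] deg [ 0.2 -0.3  0.1] shift in now frame [-1.7 -0.9  3.5] in final frame [-1.7 -0.9  3.5]
```

```bash
python3 -m creep '[[0.003,-0.005,0.002,-1.7,-0.9,3,0.4],[0,0,0,0,0,0.5,0.4],[0,0,0,0,0,0,0.4]]';python3 -m creep '[[0,0,0,0,0,0,0.8],[0,0,0,0,0,0,0.8],[0,0,0,0,0,0,0.8],[0,0,0,0,0,0,0.8],[0,0,0,0,0,0,0.8],[0,0,0,0,0,0,0.8]]' 60
```

```text
clock: 53.47
eef_pos: [606.2, -194.2, 193.8]
tcp_rot: [-3.14, 0.001, 0.164]
contact_force: [-0.0, -0.2, 0.6]
opening: 0.596
clock: 53.97
eef_pos: [606.4, -194.3, 194.7]
tcp_rot: [-3.141, 0.0, 0.164]
contact_force: [1.1, 0.5, -2.7]
opening: 0.305
```

```bash
python3 -m creep '[[0,0,0,0,0,-8,0.8],[0,0,0,0,0,-15,0.8],[0,0,0,0,0,-25,0.8],[0,0,0,0,0,-35,0.8],[0,0,0,0,0,-35,0.8],[0,0,0,0,0,-35,0.8],[0,0,0,0,0,-35,0.8],[0,0,0,0,0,-35,0.8],[0,0,0,0,0,-25,0.8]]'; python3 - <<'E'
from h import *
go(513,312.5,430,20)
over("scene","k3.png",160,80,340,310,2.6,[])
E
```

```text
clock: 54.72
eef_pos: [603.7, -193.6, 449.0]
tcp_rot: [-3.134, 0.015, 0.164]
contact_force: [1.3, -0.6, -1.9]
opening: 0.306
t=54.7 pos [ 603.7 -193.6  449. ] rot [-179.5    0.8    9.4] F [ 1.3 -0.6 -1.9] open 0.306
rotvec [-0.0094  0.014  -0.1847] deg [ -0.5   0.8 -10.6] shift in now frame [  -6.4 -514.    23.2] in final frame [  87.8 -506.6   19. ]
```

View pics/k3.png

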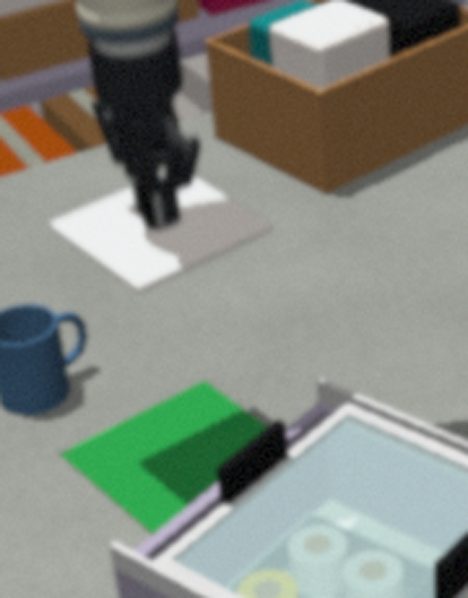

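```bash
python3 -m creep '[[-0.005,0.007,-0.092,0,-5,0,0.8],[-0.005,0.007,-0.092,0,-10,0,0.8],[0,0,0,4.5,-25,0,0.8],[0,0,0,4.5,-25,0,0.8],[0,0,0,4.5,-25,0,0.8],[0,0,0,4.5,-25,0,0.8],[0,0,0,4.5,-25,0,0.8],[0,0,0,4.5,-25,0,0.8],[0,0,0,4.5,-25,0,0.8],[0,0,0,4.5,-25,0,0.8]]'; python3 -m creep '[[0,0,0,4.5,-25,0,0.8],[0,0,0,4.5,-25,0,0.8],[0,0,0,4.5,-25,0,0.8],[0,0,0,4.5,-25,0,0.8],[0,0,0,4.5,-25,0,0.8],[0,0,0,4.5,-25,0,0.8],[0,0,0,4.5,-25,0,0.8],[0,0,0,4.5,-25,0,0.8],[0,0,0,4.5,-25,0,0.8],[0,0,0,4,-20,0,0.8]]'; python3 - <<'E'
from h import *
go(514,312.7,420,20.3)
E
```

```text
clock: 55.6
eef_pos: [561.6, 24.5, 460.4]
tcp_rot: [3.128, -0.014, 0.351]
contact_force: [0.8, -0.5, -2.7]
opening: 0.304
clock: 56.43
eef_pos: [511.6, 281.7, 459.9]
tcp_rot: [3.128, -0.014, 0.351]
contact_force: [-0.1, 0.3, -1.8]
opening: 0.303
t=56.4 pos [511.6 281.7 459.9] rot [179.2  -0.8  20.1] F [-0.1  0.3 -1.8] open 0.303
rotvec [ 0.0132 -0.014  -0.0034] deg [ 0.8 -0.8 -0.2] shift in now frame [ 12.4 -28.8  39.7] in final frame [ 13.  -28.2  39.9]
```

```bash
python3 -m creep '[[0.013,-0.014,-0.003,6,-12,5,0.8],[0,0,0,5,-10,15,0.8],[0,0,0,2,-5,20,0.8],[0,0,0,0,0,25,0.8],[0,0,0,0,0,25,0.8],[0,0,0,0,0,20,0.8],[0,0,0,0,0,0,0.8]]'; python3 - <<'E'
from h import *
go(514,312.7,300,20.3)
E
```

```text
clock: 57.02
eef_pos: [513.7, 317.4, 346.5]
tcp_rot: [-3.136, 0.001, 0.36]
contact_force: [-1.3, -0.7, -3.4]
opening: 0.307
t=57.0 pos [513.7 317.4 346.5] rot [-179.7    0.    20.6] F [-1.3 -0.7 -3.4] open 0.307
rotvec [-0.0056  0.0005  0.0061] deg [-0.3  0.   0.3] shift in now frame [-1.4  4.8 46.5] in final frame [-1.4  4.5 46.5]
```

```bash
python3 -m creep '[[-0.0056,0,0.006,-1.4,4.5,5,0.8],[0,0,0,0,0,15,0.8],[0,0,0,0,0,15,0.8],[0,0,0,0,0,5,0.8],[0,0,0,0,0,0,0.8]]'; python3 - <<'E'
from h import *
go(514,312.7,285,20.3)
f=over("scene","l1.png",295,220,475,380,3.7,[box(512.5,312,20.2,138,142,10,66)])
E
```

```text
clock: 57.43
eef_pos: [516.0, 310.9, 308.1]
tcp_rot: [3.141, -0.001, 0.352]
contact_force: [-0.7, 0.2, -3.0]
opening: 0.305
t=57.4 pos [516.  310.9 308.1] rot [180.   -0.   20.2] F [-0.7  0.2 -3. ] open 0.305
rotvec [ 0.0003 -0.0005 -0.0025] deg [ 0.  -0.  -0.1] shift in now frame [-1.3 -2.4 23.1] in final frame [-1.2 -2.4 23.1]
```

View pics/l1.png

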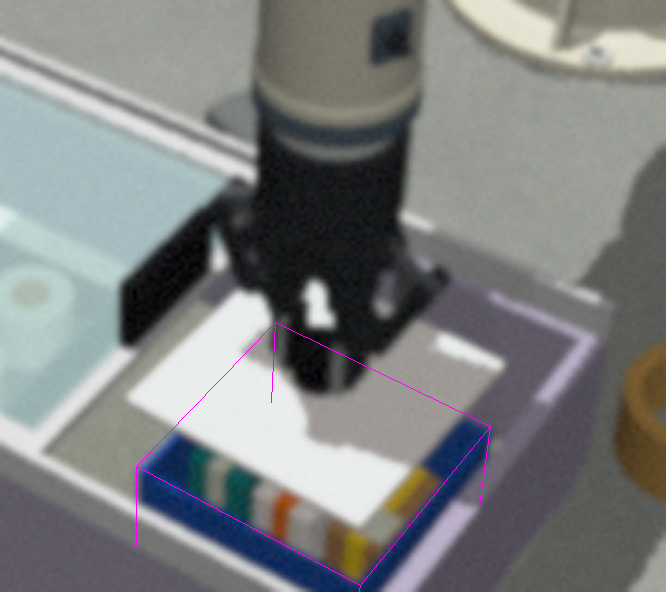

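```bash
python3 -m creep '[[0,0,-0.002,-1.2,-2.4,5,0.8],[0,0,0,0,0,10,0.8],[0,0,0,0,0,8,0.8],[0,0,0,0,0,0,0.8]]'; python3 - <<'E'
from h import *
go(514,312.7,270,20.3)
E
```

```text
clock: 57.82
eef_pos: [515.3, 313.3, 287.5]
tcp_rot: [-3.141, -0.007, 0.354]
contact_force: [-0.8, -0.4, -2.3]
opening: 0.302
t=57.8 pos [515.3 313.3 287.5] rot [-180.    -0.4   20.3] F [-0.8 -0.4 -2.3] open 0.302
rotvec [-0.0008 -0.0068 -0.0008] deg [-0.  -0.4 -0. ] shift in now frame [-1.6  0.1 17.5] in final frame [-1.5  0.1 17.5]
```

```bash
python3 -m creep '[[0,-0.007,0,-1.5,0,3,0.8],[0,0,0,0,0,6,0.8],[0,0,0,0,0,5,0.8],[0,0,0,0,0,0,0.8]]'; python3 - <<'E'
from h import *
go(514,312.7,260,20.3)
f=over("scene","l2.png",315,240,455,380,4.2,[])
E
```

```text
clock: 58.15
eef_pos: [513.7, 312.9, 272.0]
tcp_rot: [-3.141, 0.001, 0.354]
contact_force: [0.1, -0.2, -1.4]
opening: 0.306
t=58.1 pos [513.7 312.9 272. ] rot [-1.80e+02  1.00e-01  2.03e+01] F [ 0.1 -0.2 -1.4] open 0.306
rotvec [-0.0008  0.0011 -0.0004] deg [-0.   0.1 -0. ] shift in now frame [ 0.2  0.3 12. ] in final frame [ 0.2  0.3 12. ]
```

View pics/l2.png

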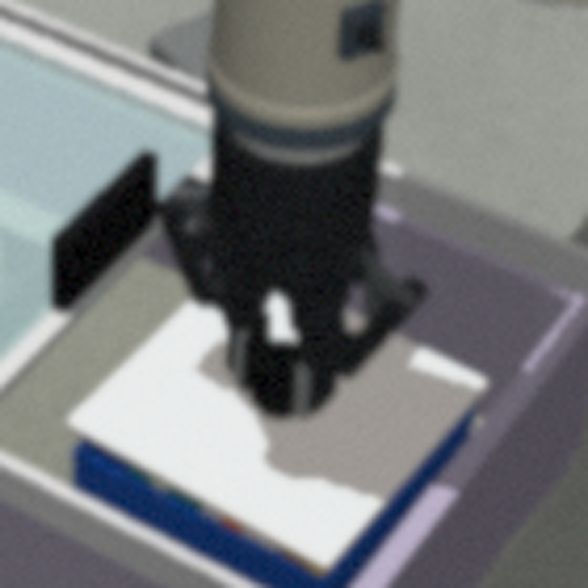

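Aligned above the rim. Lower it slowly.

```bash
python3 -m creep '[[0,0,0,0.2,0.3,3,0.8],[0,0,0,0,0,3,0.8],[0,0,0,0,0,0,0.8]]'; python3 -m creep '[[0,0,0,0,0,2.5,0.8],[0,0,0,0,0,2,0.8],[0,0,0,0,0,0,0.8]]'; python3 -m creep '[[0,0,0,0,0,1,0.8],[0,0,0,0,0,0,0.8]]'
```

```text
clock: 58.45
eef_pos: [514.4, 312.9, 266.1]
tcp_rot: [-3.141, 0.0, 0.354]
contact_force: [-0.6, 0.5, -2.1]
opening: 0.305
clock: 58.7
eef_pos: [514.5, 312.9, 261.3]
tcp_rot: [-3.141, -0.0, 0.354]
contact_force: [0.0, 0.4, -2.7]
opening: 0.309
clock: 58.87
eef_pos: [514.5, 312.9, 260.2]
tcp_rot: [-3.141, -0.0, 0.354]
contact_force: [-0.6, -0.3, -2.1]
opening: 0.306
```

```bash
python3 -m creep '[[0,0,0,0,0,1,0.8],[0,0,0,0,0,0,0.8]]'; python3 -m creep '[[0,0,0,0,0,0,0.5],[0,0,0,0,0,0,0.5],[0,0,0,0,0,0,0.5],[0,0,0,0,0,0,0.5]]'; python3 -m creep '[[0,0,0,0,0,-15,0.5],[0,0,0,0,0,-25,0.5],[0,0,0,0,0,-30,0.5],[0,0,0,0,0,-30,0.5],[0,0,0,0,0,-30,0.5],[0,0,0,0,0,-20,0.5]]'; python3 - <<'E'
from h import *
P=tow([[0,22,166]])[0]
go(P[0],P[1],390,20.9)
f=over("scene","l3.png",315,240,455,380,4.2,[])
E
```

```text
clock: 59.03
eef_pos: [514.7, 313.0, 259.5]
tcp_rot: [-3.14, -0.001, 0.354]
contact_force: [-0.8, -0.2, -2.5]
opening: 0.309
clock: 59.37
eef_pos: [515.2, 313.3, 260.4]
tcp_rot: [-3.14, -0.003, 0.354]
contact_force: [-0.7, -0.4, -0.2]
opening: 0.502
clock: 59.87
eef_pos: [513.5, 312.1, 410.6]
tcp_rot: [3.141, 0.008, 0.354]
contact_force: [0.5, 0.3, 0.0]
opening: 0.499
t=59.9 pos [513.5 312.1 410.6] rot [180.    0.5  20.3] F [0.5 0.3 0. ] open 0.499
rotvec [ 0.0006  0.0083 -0.0109] deg [ 0.   0.5 -0.6] shift in now frame [  5.6 101.4  20.6] in final frame [  4.4 101.4  20.6]
```

View pics/l3.png

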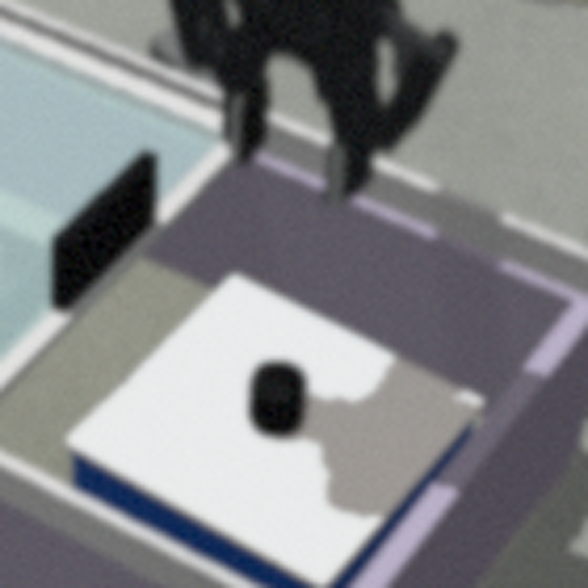

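```bash
python3 -m creep '[[0,0.008,-0.011,1,18,0,0.4],[0,0,0,1,22,0,0.4],[0,0,0,1,22,0,0.4],[0,0,0,1,20,0,0.4],[0,0,0,0,12,0,0.4],[0,0,0,0,0,0,0.4]]'; python3 - <<'E'
from h import *
P=tow([[0,25,166]])[0]
go(P[0],P[1],321,20.9)
f=over("scene","m1.png",255,200,435,360,3.7,[])
E
```

```text
clock: 60.42
eef_pos: [552.8, 224.4, 418.5]
tcp_rot: [-3.14, -0.014, 0.368]
contact_force: [0.3, 0.5, 0.6]
opening: 0.602
t=60.4 pos [552.8 224.4 418.5] rot [-179.9   -0.8   21.1] F [0.3 0.5 0.6] open 0.602
rotvec [-0.0017 -0.014   0.0037] deg [-0.1 -0.8  0.2] shift in now frame [-2.5  2.6 97.5] in final frame [-1.1  2.4 97.5]
```

View pics/m1.png

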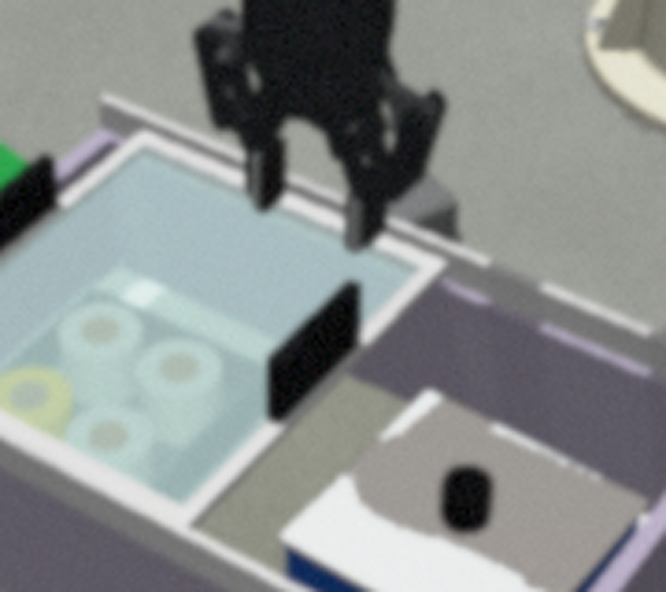

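```bash
python3 -m creep '[[0,-0.014,0.004,-1,2.5,10,0.4],[0,0,0,0,0,20,0.4],[0,0,0,0,0,20,0.4],[0,0,0,0,0,10,0.4],[0,0,0,0,0,0,0.4]]'; python3 - <<'E'
from h import *
P=tow([[0,25,166]])[0]
go(P[0],P[1],321,20.9)
E
```

```text
clock: 60.88
eef_pos: [551.1, 225.7, 354.6]
tcp_rot: [-3.138, 0.002, 0.365]
contact_force: [-0.8, 0.6, -0.4]
opening: 0.599
t=60.9 pos [551.1 225.7 354.6] rot [-1.798e+02  1.000e-01  2.090e+01] F [-0.8  0.6 -0.4] open 0.599
rotvec [-0.0038  0.0023 -0.0001] deg [-0.2  0.1 -0. ] shift in now frame [ 0.2  4.4 33.6] in final frame [ 0.1  4.3 33.6]
```

```bash
python3 -m creep '[[-0.004,0.002,0,0,4.3,0,0.4],[0,0,0,0,0,10,0.4],[0,0,0,0,0,12,0.4],[0,0,0,0,0,11,0.4],[0,0,0,0,0,0,0.4]]'; python3 -m creep '[[0,0,0,0,0,0,1],[0,0,0,0,0,0,1],[0,0,0,0,0,0,1],[0,0,0,0,0,0,1],[0,0,0,0,0,0,1],[0,0,0,0,0,0,1]]' 40; python3 - <<'E'
from h import *
P=tow([[0,25,166]])[0]
go(P[0],P[1],321,20.9); print(tocase(sense()["eef_pos"]))
E
```

```text
clock: 61.3
eef_pos: [552.6, 222.9, 319.6]
tcp_rot: [3.141, -0.0, 0.366]
contact_force: [-0.2, 0.1, 0.2]
opening: 0.598
clock: 61.8
eef_pos: [552.6, 223.0, 319.2]
tcp_rot: [3.142, 0.0, 0.366]
contact_force: [0.8, 1.4, -3.1]
opening: 0.113
t=61.8 pos [552.6 223.  319.2] rot [180.   0.  21.] F [ 0.8  1.4 -3.1] open 0.113
rotvec [0.0001 0.     0.0014] deg [0.  0.  0.1] shift in now frame [-0.4  1.2 -1.8] in final frame [-0.4  1.2 -1.8]
[[  0.38561488  26.16473565 319.18451807]]
```

```bash
python3 -m creep '[[0,0,0,0,-10,0,1],[0,0,0,0,-10,0,1],[0,0,0,0,-10,0,1],[0,0,0,0,-10,0,1],[0,0,0,0,-10,0,1],[0,0,0,0,-10,0,1],[0,0,0,0,-10,0,1],[0,0,0,0,-10,0,1],[0,0,0,0,-10,0,1],[0,0,0,0,-10,0,1]]' 40;  python3 -m creep '[[0,0,0,0,-10,0,1],[0,0,0,0,-10,0,1],[0,0,0,0,-10,0,1],[0,0,0,0,-10,0,1],[0,0,0,0,-10,0,1]]'; python3 - <<'E'
from h import *
P=tow([[0,210,166]])[0]
go(P[0],P[1],321,20.9); print(tocase(sense()["eef_pos"]))
E
```

```text
clock: 62.63
eef_pos: [513.6, 323.9, 319.1]
tcp_rot: [3.139, -0.0, 0.366]
contact_force: [2.2, -1.8, -3.3]
opening: 0.107
clock: 63.05
eef_pos: [493.6, 376.0, 319.2]
tcp_rot: [3.139, -0.001, 0.366]
contact_force: [1.8, -2.1, -2.9]
opening: 0.11
t=63.0 pos [493.6 376.  319.2] rot [179.9  -0.   21. ] F [ 1.8 -2.1 -2.9] open 0.11
rotvec [ 0.0026 -0.0006  0.0017] deg [ 0.1 -0.   0.1] shift in now frame [  0.1 -19.9  -1.9] in final frame [  0.  -19.9  -1.8]
[[-5.33920153e-02  1.90144927e+02  3.19172746e+02]]
```

```bash
python3 -m creep '[[0,0,0,0,-6,0,1],[0,0,0,0,-5,0,1]]'; python3 -m creep '[[0,0,0,0,-5,0,1],[0,0,0,0,-4,0,1]]';python3 -m creep '[[0,0,0,0,-3,0,1],[0,0,0,0,-3,0,1]]'; python3 - <<'E'
from h import *
print(tocase(sense()["eef_pos"]))
E
```

```text
clock: 63.22
eef_pos: [488.7, 388.6, 319.2]
tcp_rot: [3.139, -0.001, 0.367]
contact_force: [2.1, -1.8, -2.2]
opening: 0.106
clock: 63.38
eef_pos: [485.5, 396.7, 319.1]
tcp_rot: [3.135, -0.0, 0.369]
contact_force: [13.4, -28.8, 4.3]
opening: 0.108
clock: 63.55
eef_pos: [485.2, 398.3, 319.1]
tcp_rot: [3.124, 0.001, 0.37]
contact_force: [7.6, -18.3, 1.8]
opening: 0.112
[[8.68208331e-02 2.14037929e+02 3.19133329e+02]]
```

```bash
python3 -m creep '[[0,0,0,0,0,0,0.4],[0,0,0,0,0,0,0.4],[0,0,0,0,0,0,0.4],[0,0,0,0,0,0,0.4]]'; python3 -m creep '[[0.017,0,0.004,0,0,-15,0.4],[0,0,0,0,0,-25,0.4],[0,0,0,0,0,-25,0.4],[0,0,0,0,0,-20,0.4],[0,0,0,0,0,0,0.4]]'; python3 - <<'E'
from h import *
P=tow([[0,-192,166]])[0]
print(P);go(P[0],P[1],400,20.9)
f=over("scene","n1.png",195,220,475,430,2.8,[])
E
```

```text
clock: 63.88
eef_pos: [485.5, 398.3, 320.0]
tcp_rot: [3.125, 0.0, 0.368]
contact_force: [-0.4, -0.6, 0.0]
opening: 0.602
clock: 64.3
eef_pos: [484.3, 399.7, 411.4]
tcp_rot: [-3.135, 0.002, 0.364]
contact_force: [1.7, 0.7, 0.4]
opening: 0.6
[630.25019723  19.09258125 166.        ]
t=64.3 pos [484.3 399.7 411.4] rot [-1.796e+02  1.000e-01  2.090e+01] F [1.7 0.7 0.4] open 0.6
rotvec [-0.0069  0.0025 -0.0005] deg [-0.4  0.1 -0. ] shift in now frame [  0.8 407.7   8.6] in final frame [  0.6 407.6  11.4]
```

View pics/n1.png

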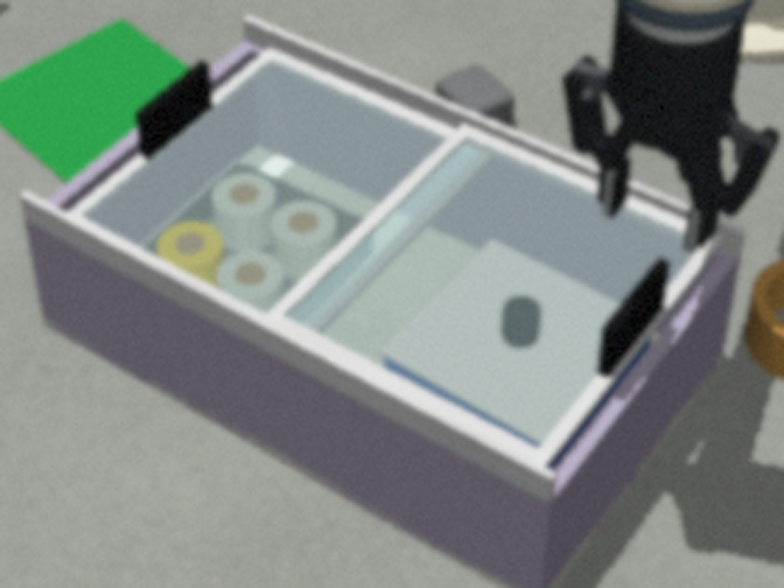

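```bash
python3 -m creep '[[0,0,0,0,20,0,0.4],[0,0,0,0,27,0,0.4],[0,0,0,0,27,0,0.4],[0,0,0,0,27,0,0.4],[0,0,0,0,27,0,0.4],[0,0,0,0,27,0,0.4],[0,0,0,0,27,0,0.4],[0,0,0,0,27,0,0.4],[0,0,0,0,27,0,0.4],[0,0,0,0,27,0,0.4]]'; python3 -m creep '[[0,0,0,0,27,0,0.4],[0,0,0,0,27,0,0.4],[0,0,0,0,27,0,0.4],[0,0,0,0,27,0,0.4],[0,0,0,0,20,0,0.4],[0,0,0,0,10,0,0.4],[0,0,0,0,0,0,0.4]]';python3 - <<'E'
from h import *
P=tow([[0,-192,166]])[0]
go(P[0],P[1],312,20.9)
E
```

```text
clock: 65.18
eef_pos: [576.8, 149.5, 404.2]
tcp_rot: [-3.124, 0.006, 0.373]
contact_force: [0.4, -0.6, -0.3]
opening: 0.601
clock: 65.77
eef_pos: [628.1, 10.7, 397.5]
tcp_rot: [-3.119, 0.01, 0.369]
contact_force: [0.1, -0.6, 0.7]
opening: 0.598
t=65.8 pos [628.1  10.7 397.5] rot [-178.7    0.6   21.2] F [ 0.1 -0.6  0.7] open 0.598
rotvec [-0.0227  0.0099  0.0045] deg [-1.3  0.6  0.3] shift in now frame [ 5.9 -5.1 85.6] in final frame [ 5.  -7.1 85.5]
```

```bash
python3 -m creep '[[-0.023,0.01,0.0045,5,-7,5,0.4],[0,0,0,0,0,18,0.4],[0,0,0,0,0,18,0.4],[0,0,0,0,0,0,0.4]]';python3 - <<'E'
from h import *
P=tow([[0,-192,166]])[0]
go(P[0],P[1],312,20.9)
f=over("scene","n2.png",195,180,335,310,4.4,[])
E
```

```text
clock: 66.1
eef_pos: [629.2, 22.0, 355.4]
tcp_rot: [-3.14, -0.002, 0.363]
contact_force: [-1.2, 0.7, -0.0]
opening: 0.6
t=66.1 pos [629.2  22.  355.4] rot [-1.799e+02 -1.000e-01  2.080e+01] F [-1.2  0.7 -0. ] open 0.6
rotvec [-0.0015 -0.0017 -0.0018] deg [-0.1 -0.1 -0.1] shift in now frame [-0.1  3.1 43.4] in final frame [-0.   3.1 43.4]
```

View pics/n2.png

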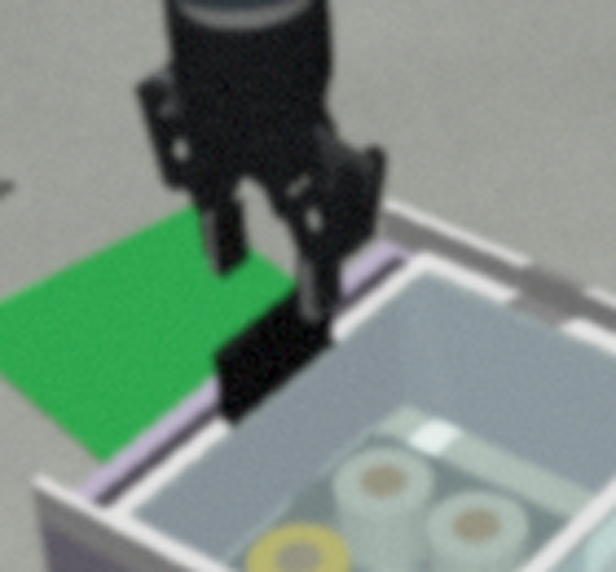

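```bash
python3 -m creep '[[0,0,-0.002,0,3,5,0.4],[0,0,0,0,0,13,0.4],[0,0,0,0,0,13,0.4],[0,0,0,0,0,11,0.4],[0,0,0,0,0,0,0.4]]'; python3 -m creep '[[0,0,0,0,0,0,1],[0,0,0,0,0,0,1],[0,0,0,0,0,0,1],[0,0,0,0,0,0,1],[0,0,0,0,0,0,1],[0,0,0,0,0,0,1]]' 40; python3 - <<'E'
from h import *
P=tow([[0,-210,166]])[0]
go(P[0],P[1],312,20.9); print(tocase(sense()["eef_pos"]))
E
```

```text
clock: 66.57
eef_pos: [631.1, 21.3, 314.3]
tcp_rot: [-3.141, -0.007, 0.367]
contact_force: [-0.2, -0.6, 0.9]
opening: 0.601
clock: 67.07
eef_pos: [631.1, 21.1, 313.4]
tcp_rot: [-3.14, -0.005, 0.367]
contact_force: [1.6, -0.1, -3.6]
opening: 0.11
t=67.1 pos [631.1  21.1 313.4] rot [-179.9   -0.3   21. ] F [ 1.6 -0.1 -3.6] open 0.11
rotvec [-0.0014 -0.0053  0.0021] deg [-0.1 -0.3  0.1] shift in now frame [-1.5 19.6  1.4] in final frame [-1.5 19.6  1.4]
[[   1.47554962 -190.42546194  313.44611121]]
```

```bash
python3 -m creep '[[0,0,0,0,5,0,1],[0,0,0,0,6,0,1],[0,0,0,0,5,0,1]]'; python3 -m creep '[[0,0,0,0,4,0,1],[0,0,0,0,4,0,1]]'; python3 -m creep '[[0,0,0,0,3,0,1],[0,0,0,0,3,0,1]]'; python3 - <<'E'
from h import *
print(tocase(sense()["eef_pos"]))
E
```

```text
clock: 67.32
eef_pos: [636.7, 6.5, 313.4]
tcp_rot: [-3.138, -0.005, 0.368]
contact_force: [0.2, 1.7, -2.7]
opening: 0.107
clock: 67.48
eef_pos: [638.9, 0.9, 313.3]
tcp_rot: [-3.13, -0.004, 0.365]
contact_force: [-12.8, 42.8, 7.3]
opening: 0.109
clock: 67.65
eef_pos: [639.8, -0.5, 313.4]
tcp_rot: [-3.118, -0.003, 0.364]
contact_force: [-6.1, 18.0, 1.5]
opening: 0.11
[[   1.87124194 -213.7357377   313.36995053]]
```

Stop reached (bar ≈ −210). Release and rise.

```bash
python3 -m creep '[[0,0,0,0,0,0,0.4],[0,0,0,0,0,0,0.4],[0,0,0,0,0,0,0.4],[0,0,0,0,0,0,0.4]]'; python3 -m creep '[[-0.024,0,0,0,0,-15,0.4],[0,0,0,0,0,-25,0.4],[0,0,0,0,0,-30,0.4],[0,0,0,0,0,-30,0.4],[0,0,0,0,20,0,0.4],[0,0,0,0,25,0,0.4],[0,0,0,-10,30,0,0.4],[0,0,0,-10,30,0,0.4],[0,0,0,-10,30,0,0.4],[0,0,0,-10,30,0,0.4]]'; python3 -m creep '[[0,0,0,-10,30,0,0.4],[0,0,0,-10,30,0,0.4],[0,0,0,-10,30,0,0.4],[0,0,0,-10,30,0,0.4],[0,0,0,-10,30,0,0.4],[0,0,0,-10,30,0,0.4],[0,0,0,-5,15,0,0.4],[0,0,0,0,0,0,0.4]]'; python3 - <<'E'
from h import *
f=grab_frame("scene");cv2.imwrite("pics/z1.png",f["color"][:,:,::-1]);crop(f,"z2.png",195,220,475,430,2.8)
f=grab_frame("top");crop(f,"z3.png",130,110,360,300,3.4);cv2.imwrite("pics/z4.png",f["color"][:,:,::-1])
print(sense()["eef_pos"],sense()["clock"])
E
```

```text
clock: 67.98
eef_pos: [640.7, -1.5, 314.6]
tcp_rot: [-3.119, -0.005, 0.364]
contact_force: [-0.4, -0.7, -0.3]
opening: 0.598
clock: 68.82
eef_pos: [663.4, -176.1, 423.7]
tcp_rot: [3.132, -0.009, 0.368]
contact_force: [0.3, 0.6, -0.0]
opening: 0.6
clock: 69.48
eef_pos: [669.2, -403.5, 427.1]
tcp_rot: [3.123, -0.009, 0.359]
contact_force: [-0.2, -0.4, -0.2]
opening: 0.605
[ 669.45657896 -400.58389857  426.98552446] 69.5833
```

View pics/z2.png

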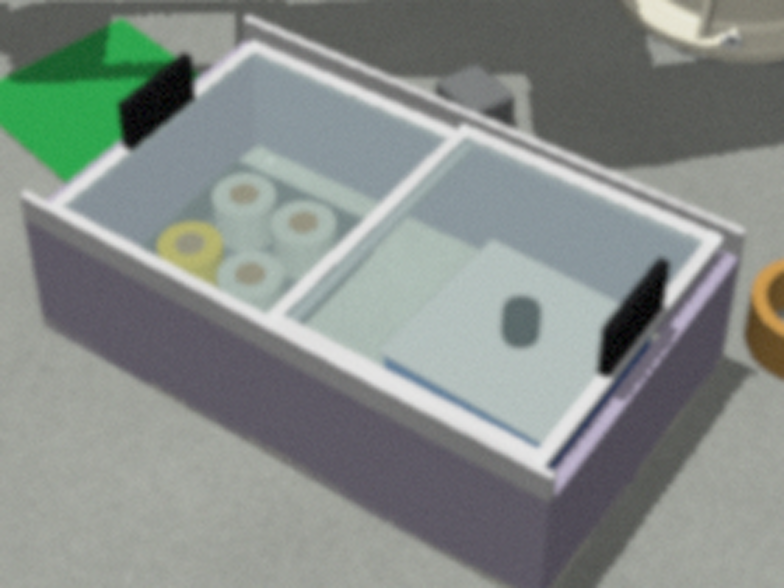

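View pics/z3.png

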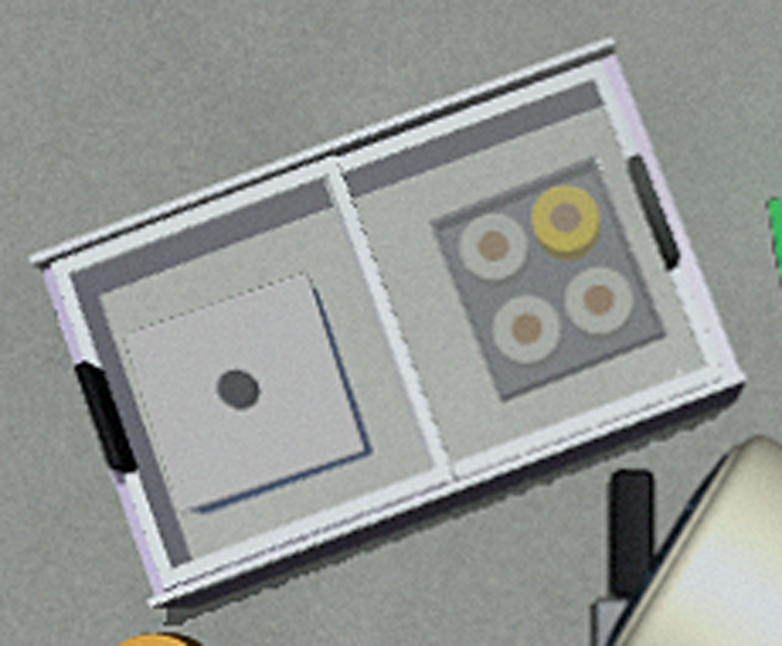

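View pics/z1.png

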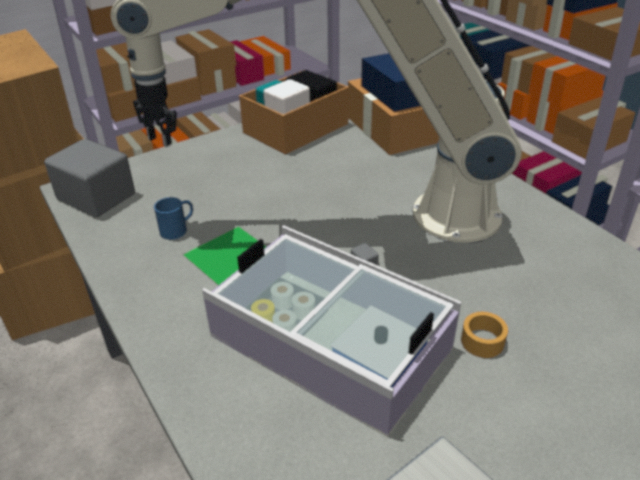

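```bash
python3 - <<'E'
from rig import job
print(job.sign_off())
E
```

```text
the job is handed in; nothing more can be done
None
```

I finished the job and handed it in at about 70 s of the 210 s allowed. The bin was under the left door, and three parcels were waiting: white, brown and teal. No orange one was there.

**What I did, in order:**
1. Slid the left door open to its stop.
2. Laid the lid knob-up in the middle of the green mat.
3. Stood the three parcels side by side in the bin.
4. Put the lid back on the bin.
5. Pushed both doors shut to their stops.

**Last checks:**
- **Parcels:** pictures from both cameras before the lid went on showed all three upright, with none on another. The white one sat about 3° off square.
- **Lid:** it seated within about 0.5 mm of the height and place it was lifted from, and looks square in both cameras.
- **Doors:** the left door's grip bar moved about 185 mm from open to shut, matching the full travel. Both doors had started about 20 mm ajar, and both are now hard against their stops.
- **Other objects:** the mug, tape roll and scanner look unmoved. I saw no parcel get knocked aside.

**Disagreements and forces:**
- The two cameras disagreed by about 3 mm, so I used values between them.
- Wrist force peaked at about 45 N when pushing the doors against their stops, well under the 120 N limit.

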